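Pack the egg cups into the latched cantilever sample case

TASK

Pack the loose egg cups for the road: take the release pin from its wooden stand, push it down through the small hole of the catch so that the case's top tray springs up, and put the pin back in its stand. Swing the tray all the way up and back until it stays by itself, set every egg cup that stands on the counter upright on the floor of the compartment underneath, then lower the tray without letting it drop and press it down until the catch holds it. Work the catch with the pin only, and leave the other goods where they are.

Things in the scene. Friction and masses are not known exactly. Their poses are not given: they have to be found in the camera images.
- case: Fixed dark-wood sample case, 258 mm deep (its x, -108 to +150 mm) and 250 mm wide (y), steel tray arms outside its ends to y +-135 mm. Origin: on the counter, under the compartment's centre; x points from the catch (front) to the rear deck (solid, top at z 50 mm). The closed top tray covers the compartment: z 62 to 84 mm, x -58 to +65 mm, y +-125 mm.
- compartment (a point): Centre of the compartment's floor under the tray, 6 mm above the counter. Open inside: 105 mm along the case's x, 240 mm along its y; walls up to 60 mm above the counter. Two 8 mm spring plungers in the back wall (y +-100 mm) push the released tray up and stand 14 mm out of the wall while it is up.
- latch_hole (a point): Mouth of the vertical round hole, 14 mm wide, in the 10 mm top plate of the dark steel catch housing: 80 mm above the counter, case frame x -90 mm, y 0. The catch's brass tail lies 25 mm below the mouth. Pushed down 5 mm it frees the tray, its stop is at about 8 mm; this takes about 5 to 10 N.
- catch (a joint): Angle of the spring catch, a lever hinged at x -62 mm, z 35 mm of the case frame with a 20 mm wide steel hook between housing and tray and a 24 x 24 mm brass tail under the hole (rad): 0 = engaged, 0.30 = pushed down to its stop; the tray comes free above about 0.16. It springs back by itself and snaps over the tray's brass bar again when the tray is pressed down.
- tray_lift (a joint): Angle q (rad) of the 110 mm arms of the tray: under 0.03 = latched, about 0.11 = released and popped up, 1.6 = fully back at its stop, where it stays by its weight (past 1.14 it falls back, before that forward). The tray (0.28 kg) stays level and is displaced from q = 0 by x 0.110*(cos 0.436 - cos(0.436+q)), z 0.110*(sin(0.436+q) - sin 0.436) m in the case frame: at 1.6, 150 mm back, 52 mm up.
- tray_handle (a point): Middle of the tray's bar handle, moving with the tray: a 10 mm round steel bar along the case's y, 90 mm long with a leg at each end, 42 mm above the tray's floor. At q = 0 it is 108 mm above the counter, at x -5 mm, y 0 of the case frame. Pressing the tray down from popped up to latched takes about 6 to 12 N. Its axes stay parallel to the case's.
- pin: Release pin, loose, 111 mm long, 0.06 kg. Origin at the tip of its steel rod; z points along it up to the handle. Rod 8 mm thick from 0 to 60 mm, flange 30 mm wide at 60 to 65 mm, round wooden handle 24 mm thick at 65 to 111 mm. It stands upright in its stand.
- pin_tip (a point): Lower tip of the pin's rod (same point as the pin's origin).
- pin_stand: Fixed light-wood block, 60 x 60 x 70 mm high, with a vertical hole 14 mm wide and 66 mm deep in the middle of its top. Origin: centre of its underside. The pin's flange rests on its top, so the tip then is 10 mm above the counter.
- egg_cup_1: Loose polished steel egg cup, 43 mm wide, 40 mm high, 0.08 kg, open at the top; origin at the centre of its underside, z up. May be absent.
- egg_cup_2: Loose polished steel egg cup, 43 mm wide, 40 mm high, 0.08 kg, open at the top; origin at the centre of its underside, z up. May be absent.
- egg_cup_3: Loose polished steel egg cup, 43 mm wide, 40 mm high, 0.08 kg, open at the top; origin at the centre of its underside, z up. May be absent.
- egg_cup_4: Loose polished steel egg cup, 43 mm wide, 40 mm high, 0.08 kg, open at the top; origin at the centre of its underside, z up. May be absent.
- egg_cup_5: Loose polished steel egg cup, 43 mm wide, 40 mm high, 0.08 kg, open at the top; origin at the centre of its underside, z up. May be absent.
- salt: Bystander: light salt shaker, 39 mm wide, 70 mm high, origin at its foot.
- pepper: Bystander: dark pepper shaker, 39 mm wide, 70 mm high, origin at its foot.
- beaker_1: Bystander: tall steel beaker, 42 mm wide, 88 mm high (not an egg cup), origin at its foot.
- beaker_2: Bystander: tall steel beaker, 38 mm wide, 80 mm high (not an egg cup), origin at its foot.
- ribbon: Bystander: spool of red ribbon lying flat, 78 x 116 x 26 mm, origin at its foot.
There are look-alikes about, which are no part of the job. What is shaped like the egg_cup_3 but orange is not meant.

How it is judged (in metres and radians):
On the way, in this order (a step that is already met when the one before it is completed fails the run):
1. the pin pushes the catch down through the hole and the tray springs up (contact force between pin and catch above 0.5 N and value of joint catch above 0.15 rad and value of joint tray_lift above 0.06 rad), for 0.1 s.
2. the tray is swung fully up and back (value of joint tray_lift above 1.5 rad), for 0.3 s.
3. with the tray up, every egg cup stands upright on the compartment's floor (x of egg_cup_1 in the frame of case between -0.05 and 0.05 m and y of egg_cup_1 in the frame of case between -0.115 and 0.115 m and z of each of egg_cup_1, egg_cup_2, egg_cup_3, egg_cup_4, egg_cup_5 in the frame of case below 0.02 m and angle between each of egg_cup_1, egg_cup_2, egg_cup_3, egg_cup_4, egg_cup_5's own z axis and vertical below 0.25 rad and x of egg_cup_2 in the frame of case between -0.05 and 0.05 m and y of egg_cup_2 in the frame of case between -0.115 and 0.115 m and x of egg_cup_3 in the frame of case between -0.05 and 0.05 m and y of egg_cup_3 in the frame of case between -0.115 and 0.115 m and x of egg_cup_4 in the frame of case between -0.05 and 0.05 m and y of egg_cup_4 in the frame of case between -0.115 and 0.115 m and x of egg_cup_5 in the frame of case between -0.05 and 0.05 m and y of egg_cup_5 in the frame of case between -0.115 and 0.115 m and value of joint tray_lift above 1.4 rad), for 0.2 s.
At the end, for the whole second after the job is handed in: Tray down and held by the catch (arm angle under 0.05 rad, catch back under 0.08 rad), every egg cup upright (within 0.25 rad) on the compartment's floor under it, pin standing in its stand (tip within 12 mm of the stand's axis and under 18 mm above the counter) (x of egg_cup_1 in the frame of case between -0.05 and 0.05 m and y of egg_cup_1 in the frame of case between -0.115 and 0.115 m and z of each of egg_cup_1, egg_cup_2, egg_cup_3, egg_cup_4, egg_cup_5 in the frame of case below 0.02 m and angle between each of egg_cup_1, egg_cup_2, egg_cup_3, egg_cup_4, egg_cup_5's own z axis and vertical below 0.25 rad and x of egg_cup_2 in the frame of case between -0.05 and 0.05 m and y of egg_cup_2 in the frame of case between -0.115 and 0.115 m and x of egg_cup_3 in the frame of case between -0.05 and 0.05 m and y of egg_cup_3 in the frame of case between -0.115 and 0.115 m and x of egg_cup_4 in the frame of case between -0.05 and 0.05 m and y of egg_cup_4 in the frame of case between -0.115 and 0.115 m and x of egg_cup_5 in the frame of case between -0.05 and 0.05 m and y of egg_cup_5 in the frame of case between -0.115 and 0.115 m and horizontal distance between pin_tip and pin_stand below 0.012 m and z of pin_tip in the frame of pin_stand below 0.018 m and angle between pin's own z axis and vertical below 0.15 rad and value of joint tray_lift below 0.05 rad and value of joint catch below 0.08 rad and velocity of joint tray_lift below 0.1 rad/s); the robot touches nothing.
It fails at once if the catch is worked with the fingers instead of the pin (contact force between the fingers and catch above 2 N).
It fails at once if the tray is let drop (velocity of joint tray_lift below -2.5 rad/s).
It fails at once if other goods are disturbed (moved over 4 cm) (distance of any of salt, pepper, beaker_1, beaker_2, ribbon from where it was at the start of the episode above 0.04 m).
Of egg_cup_1, egg_cup_2, egg_cup_3, egg_cup_4, egg_cup_5 only 2 to 4 are there at a start; the rules pass over those that are not, and their reading is None.
At some moment in a run one of egg_cup_1, egg_cup_2, egg_cup_3, egg_cup_4, egg_cup_5 may be knocked a few centimetres aside while the robot is not near it.
It also fails if it takes over 210 s, if anything falls off the work surface, if the arm or the gripper's body presses on something with over 40 N, if the wrist force passes 120 N, or if a joint passes its speed limit or range.

ROBOT

A 6-joint arm with a two-finger parallel gripper is mounted at the origin on a cart in front of the work surface, level with it; the furniture and walls round the work are solid. World frame = base frame: x ahead of the robot, y to its left, z up, the work surface at z = 0. Lengths are in mm, angles in rad, forces in N, time in s.
With the tool pointing down it reaches from about 400 to 925 mm from the base axis. Payload 12.5 kg.
Tool frame: the origin (TCP) lies midway between the tips of the shut fingers; the grasp point (between the pads) lies 19 mm behind it; z points along the fingers, y is the direction in which the jaws open and shut (so a half turn about z gives the same grasp; the last joint's range is limited). The gripper opens to 95 mm and grips with 3 to 60 N. Pads are 20 mm wide; open, the fingers measure 119 mm over their backs; the gripper's body (75 mm by 180 mm) begins 59 mm behind the grasp point.
Start: joints at [1.223, 0.491, 1.559, -0, 1.092, -0.106], TCP at [149.638, 606.84, 214.661] pointing down, gripper open.
Joint ranges: [-3.1, 3.1], [-0.84, 2.19], [0.05, 2.79], [-1.13, 4.28], [0.06, 2.93], [-2.69, 2.69]. Speed limits (rad/s): [2.22, 2.22, 2.79, 3.14, 3.14, 3.14].

INTERFACE

Orientations are given as [roll, pitch, yaw] about the fixed x, y, z axes, in that order (R = Rz(yaw) Ry(pitch) Rx(roll)).
In Python, from cell import env, eyes, job_done, boxes_of, regions_of gives the robot as it stands.
- The arm moves only by the tool send_rows, never from a script. Its argument "plan" is text: rows parted by semicolons, each of 5 numbers parted by spaces: the shift along the tool's x, y, z in mm, then the turn about the tool's z in rad, then the finger opening in mm, from 0 to 95.1. In form: x y z roll gripper; .... A call has 1 to 8 rows; each row shifts and turns the pose as measured when the row begins, along the tool's axes as they then stand; what a row does not reach is not made up. A row lasts 1/10 s, in which the tool goes at most 50 mm and 8.59 degrees, less where a joint would pass 70% of its speed; a pose out of reach is approached as far as the arm can. A call with a gripper value outside its range is refused whole. The fingers move at their own pace and stop on an object; the grip force is fixed at half the most. Time passes only in rows, so rows that do not move let the fingers close. It gives the time, the measured TCP pose, the force and the opening at its end, in the units of the state.
- env.state(): the state, without advancing time (a new reading comes with each control period).
- eyes.read_camera(name): name is "side" or "top" or "wrist"; returns a dict with "image" (384x512x3 uint8, red, green, blue), "vertical_fov" (degrees; the focal length in pixels is half the picture's height over the tangent of half this angle, whatever the lens; pixels are square), "cx", "cy" (the principal point, pixels), "k1" (the pictures are not rectified: a ray, as slopes to the right and down, at radius r is drawn at 1 + k1 r^2 times it, then the intrinsics apply), "extrinsics" (4x4, takes a point from camera to world coordinates). Camera axes: x right, y up, looking along -z (the intrinsics and any distortion apply to the point x, -y, -z); pixel columns grow to the right and rows downward; lengths in mm; the calibration is good to about 2 mm. A picture is of the moment at which its call begins. There is no depth.
- job_done(): hands the job in, once; it reports no verdict.
Trained networks look in a picture, given as the dict that the camera call returned (one of the last four; its "shot" number tells which), for a name from the list of things; names that differ only in an ending like _2 or _b are one class to them, and where a whole thing is asked for, a point or a joint stands for the part that bears it (a point fixed in the world has none). Each returns a list of dicts, best first, with "confidence" (0 to 1); they miss things now and then, are a little off and sometimes report something else, mostly with a low value. They report only what shows in the picture. A call takes as long as a camera call. They do not tell look-alikes from the thing itself.
- boxes_of(target, picture): "bbox" ([left, top, width, height] in pixels, round what is visible of it).
- regions_of(target, picture): "pixels" (384x512 bool, what is visible of it) and "bbox" ([left, top, width, height] in pixels, round what is visible of it).
The state is a dict: "t": time; "joints": joint angles; "qvel": joint speeds; "tau": joint torques, N m; "eef_pos": TCP position; "tcp_rot": TCP orientation; "ft_force": force on the tool from outside, world axes, zero at the start; "moment": the same for the moment, N m; "opening": opening from 0.0 (shut) to 1.0 (fully open).
Only numpy, scipy, OpenCV 4.12 (cv2) and the standard library are available. Lean on these libraries where they do the work, as an engineer would, in place of code of your own. Each camera call takes 0.05 s, during which the arm holds its last target.

## Working session

There is one attempt and no reset: what is moved stays moved. The work goes in short steps, Python scripts to look and compute and a tool call to move; the robot and the scene stay as the last step left them, time stands still between calls to the robot, and variables do not carry over. Pictures are saved under pics/ and viewed, and the job is handed in when it is done.

Besides the shell and the picture viewer there is one more tool, called after "Emit:" as name(argument=value, ...), one argument or row to a line, values as JSON. send_rows: Moves the arm, as the interface text tells. Its arguments: {"type":"object","properties":{"plan":{"type":"string"}},"required":["plan"]}

```bash
mkdir -p pics; ls; cat > h.py <<'E'
import numpy as np, cv2
from cell import env, eyes, job_done, boxes_of, regions_of
def K(c):
    f=192/np.tan(np.radians(c["vertical_fov"])/2); return f
def ray(c,u,v):
    f=K(c); x=(u-c["cx"])/f; y=(v-c["cy"])/f
    rd=np.hypot(x,y); r=rd
    for _ in range(20): r=rd/(1+c["k1"]*r*r)
    s=r/rd if rd>0 else 1
    d=np.array([x*s,-y*s,-1]); E=np.array(c["extrinsics"])
    return E[:3,3],E[:3,:3]@d
def onz(c,u,v,z):
    o,d=ray(c,u,v); return o+d*(z-o[2])/d[2]
def proj(c,p):
    E=np.array(c["extrinsics"]); q=E[:3,:3].T@(np.array(p,float)-E[:3,3])
    x,y=q[0]/-q[2],-q[1]/-q[2]; k=1+c["k1"]*(x*x+y*y); f=K(c)
    return np.array([c["cx"]+f*x*k,c["cy"]+f*y*k])
def save(c,n,box=None,s=1):
    im=c["image"][:,:,::-1]
    if box: l,t,w,h=box; im=im[t:t+h,l:l+w]
    if s!=1: im=cv2.resize(im,None,fx=s,fy=s,interpolation=cv2.INTER_CUBIC)
    cv2.imwrite("pics/"+n+".png",im)
E
python3 - <<'E'
from h import *
for n in ["side","top","wrist"]:
    c=eyes.read_camera(n); save(c,"a_"+n,s=1.5); print(n,c["vertical_fov"],c["cx"],c["cy"],c["k1"],np.round(c["extrinsics"],2).tolist())
s=env.state(); print(s)
E
```

```text
pics
side 43.369354257230796 260.86374581073846 186.91077936647793 0.05591711055453104 [[-0.94, 0.14, -0.32, 44.15], [-0.35, -0.39, 0.85, 1222.57], [-0.01, 0.91, 0.42, 716.42], [0.0, 0.0, 0.0, 1.0]]
top 46.47382203234453 256.5273125126096 187.41583515566217 0.004589116311537086 [[0.08, 0.98, -0.21, 193.06], [-1.0, 0.08, -0.01, -28.89], [0.0, 0.21, 0.98, 1575.18], [0.0, 0.0, 0.0, 1.0]]
wrist 61.85898593753279 262.62433359598305 195.69990230078602 -0.06874014284230137 [[0.24, -0.94, -0.25, 77.76], [0.97, 0.23, 0.07, 624.45], [-0.0, -0.26, 0.96, 384.19], [0.0, 0.0, 0.0, 1.0]]
{'t': 0.15, 'joints': array([ 1.22338092e+00,  4.91401054e-01,  1.55931342e+00,  8.13892897e-06,
        1.09169695e+00, -1.05579968e-01]), 'qvel': array([ 0.0006353 , -0.00238372, -0.00459105, -0.00011596,  0.00124779,
       -0.00097776]), 'tau': array([ 1.91927204e-03, -6.12897992e+01, -2.58277649e+01,  6.92762760e-02,
        4.73807263e-02, -9.43208784e-05]), 'eef_pos': array([149.58103697, 606.65300972, 214.20707421]), 'tcp_rot': array([-3.14077920e+00, -9.34645938e-05,  2.89975342e+00]), 'ft_force': array([-0.67026951, -0.14143858,  0.21564198]), 'moment': array([-0.04095124, -0.05155029,  0.01092794]), 'opening': 1.0018956216165595}
```

View pics/a_top.png

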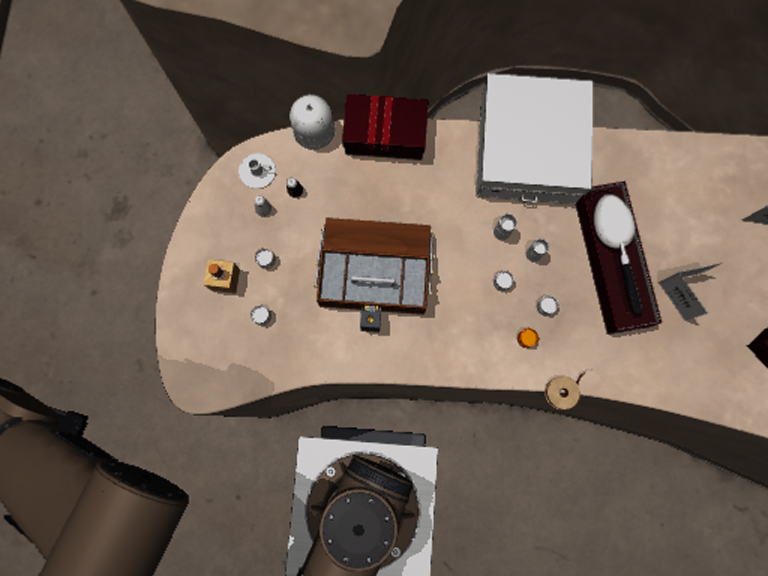

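View pics/a_side.png

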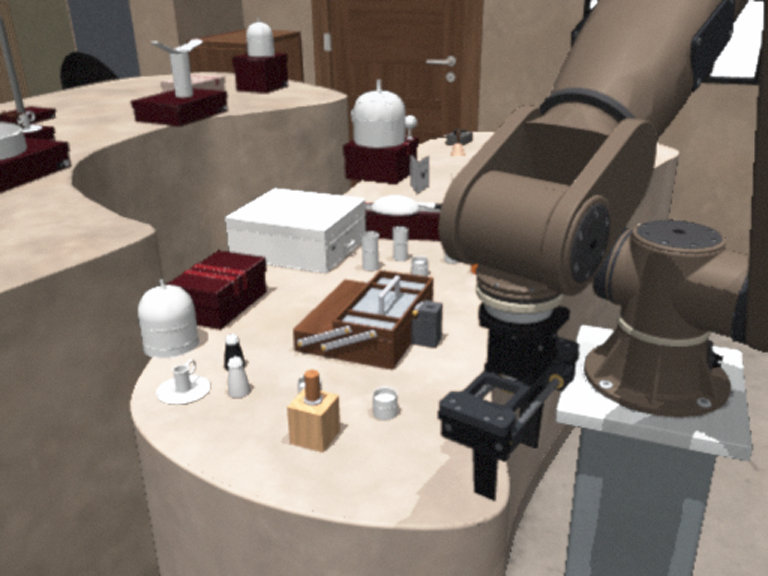

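View pics/a_wrist.png

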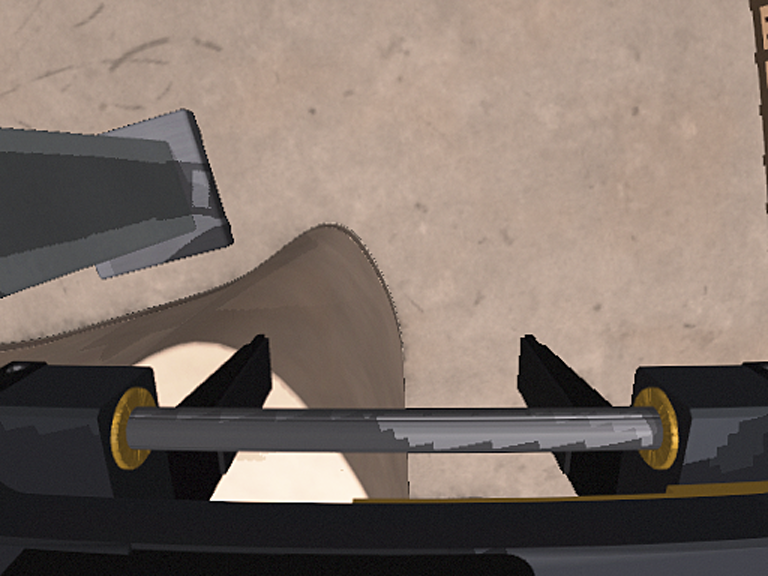

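```bash
python3 - <<'E'
from h import *
for n in ["top","side"]:
    c=eyes.read_camera(n)
    for t,z in [("egg_cup_1",40),("pin",111),("pin_stand",70),("case",50),("tray_handle",108),("salt",70),("pepper",70),("beaker_1",84),("ribbon",26)]:
        for b in boxes_of(t,c):
            l,tp,w,h=b["bbox"]; p=onz(c,l+w/2,tp+h/2,z/2)
            print(n,t,round(b["confidence"],2),np.round(b["bbox"],1),"mid->",np.round(p[:2]))
    save(c,"b_"+n,(90,60,330,220) if n=="top" else (90,120,250,190),2.4 if n=="top" else 3)
E
```

```text
top egg_cup_1 0.7 [361.4 197.1  12.6  12.7] mid-> [ 493. -406.]
top egg_cup_1 0.64 [331.3 182.8   7.5  12.8] mid-> [ 536. -289.]
top egg_cup_1 0.54 [166.9 205.6  12.1   9. ] mid-> [416. 276.]
top egg_cup_1 0.42 [169.1 163.9  12.1  15.3] mid-> [555. 284.]
top pin 0.67 [140.2 176.8  10.5  11.5] mid-> [500. 375.]
top pin_stand 0.75 [135.8 172.1  23.   24.8] mid-> [497. 373.]
top pin_stand 0.34 [207.8 147.3  82.   74.9] mid-> [524.  17.]
top case 0.88 [206.9 146.1  80.6  74. ] mid-> [532.  24.]
top case 0.18 [137.5 175.   10.4  13.3] mid-> [508. 393.]
top tray_handle 0.62 [210.8 164.5  77.6  43.8] mid-> [515.  13.]
top salt 0.67 [171.6 132.1   8.   15.9] mid-> [668. 293.]
top beaker_1 0.65 [330.9 143.   11.7  18.2] mid-> [ 666. -286.]
top beaker_1 0.55 [350.6 162.4  18.2  12.2] mid-> [ 613. -369.]
top ribbon 0.65 [364.7 252.9  21.9  23. ] mid-> [ 284. -441.]
side egg_cup_1 0.61 [274.3 169.3   9.5  17. ] mid-> [ 542. -285.]
side egg_cup_1 0.53 [249.1 257.7  17.1  21.9] mid-> [413. 273.]
side egg_cup_1 0.37 [196.3 252.    8.2   7.9] mid-> [575. 269.]
side pin 0.5 [202.3 246.8  11.8  23.7] mid-> [524. 322.]
side pin_stand 0.84 [190.7 260.3  36.6  42.2] mid-> [494. 381.]
side pin_stand 0.66 [213.7 181.6  72.2  50.9] mid-> [546.  -9.]
side case 0.65 [194.7 176.8 101.   71.1] mid-> [553.  11.]
side case 0.3 [218.8 179.5  69.   49.9] mid-> [549. -48.]
side tray_handle 0.62 [221.4 179.3  69.9  48.8] mid-> [521.  -2.]
side tray_handle 0.35 [213.4 180.7  76.4  48.9] mid-> [531.  12.]
side salt 0.86 [151.1 238.   15.1  29. ] mid-> [673. 311.]
side salt 0.2 [201.7 246.8  14.9  24.6] mid-> [536. 295.]
side pepper 0.54 [152.4 221.6  10.2  15.8] mid-> [740. 208.]
side beaker_1 0.85 [240.1 155.   10.7  22.3] mid-> [ 677. -297.]
side beaker_1 0.5 [262.8 148.1  11.2  23.4] mid-> [ 619. -385.]
side ribbon 0.51 [202.1 244.1  13.4  27.8] mid-> [555. 261.]
```

View pics/b_top.png

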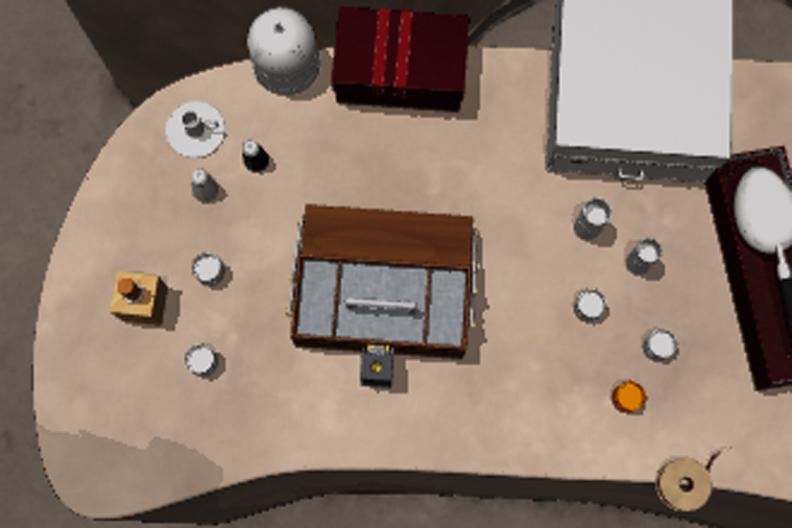

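View pics/b_side.png

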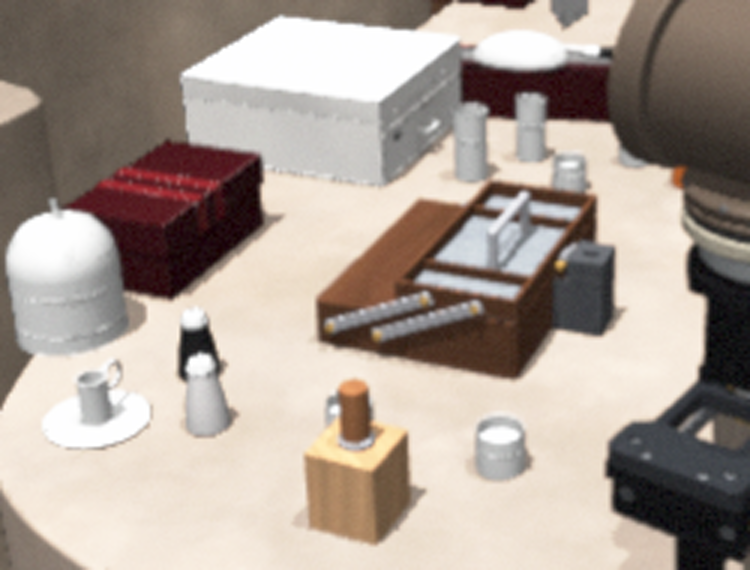

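Emit:
send_rows(
  plan="0 0 0 -0.12 95; 0 0 0 -0.12 95; -40 -29 -10 0 95; -40 -29 -10 0 95; -40 -29 -10 0 95; -40 -29 -10 0 95; -40 -29 0 0 95; -40 -29 0 0 95",
)

```text
t: 1.95
eef_pos: [390.4, 435.5, 255.3]
tcp_rot: [3.141, 0.001, -3.123]
ft_force: [0.5, 0.4, -0.2]
opening: 0.999
```

```bash
python3 - <<'E'
from h import *
s=env.state(); print(s["eef_pos"],s["tcp_rot"],s["t"])
E
```

```text
[390.43118897 435.45454146 255.30859071] [ 3.14077189e+00  6.67633052e-04 -3.12340209e+00] 1.95
```

Emit:
send_rows(
  plan="-30 -40 0 -0.018 95; -30 -40 0 0 95; 0 0 0 0 95; 0 0 0 0 95",
)

```text
t: 2.35
eef_pos: [456.9, 353.1, 255.4]
tcp_rot: [3.141, 0.002, -3.112]
ft_force: [-0.2, -0.1, -0.6]
opening: 1.001
```

```bash
python3 - <<'E'
from h import *
c=eyes.read_camera("wrist"); save(c,"w1",s=1.5)
for t,z in [("egg_cup_1",40),("pin",121),("pin_stand",70)]:
    for b in boxes_of(t,c):
        l,tp,w,h=b["bbox"]; p=onz(c,l+w/2,tp+h/2,z)
        print(t,round(b["confidence"],2),np.round(b["bbox"],1),"top->",np.round(p[:2]))
s=env.state(); print(s["eef_pos"],s["tcp_rot"],s["t"])
E
```

```text
egg_cup_1 0.78 [178.9 119.1  42.5  40.2] top-> [420. 277.]
egg_cup_1 0.59 [188.8 222.   34.8  36.5] top-> [550. 282.]
pin 0.77 [262.8 201.1  29.3  37.8] top-> [491. 369.]
pin_stand 0.93 [251.4 174.6  53.4  63. ] top-> [492. 372.]
[455.69425193 354.7457737  255.38197314] [ 3.14060138e+00  2.29706206e-03 -3.10804548e+00] 2.55
```

View pics/w1.png

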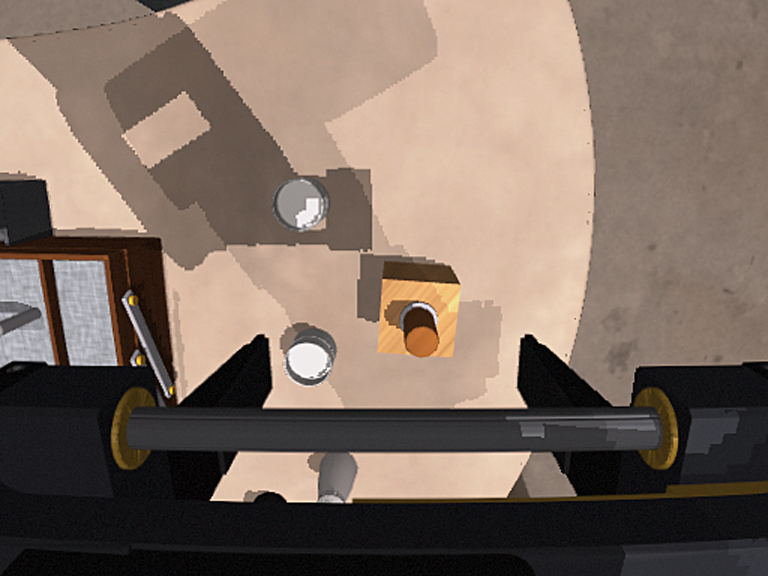

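```bash
python3 - <<'E'
from h import *
c=eyes.read_camera("wrist"); save(c,"w1c",(150,80,200,190),4)
print("pin top",onz(c,421.5/1.5,341/1.5,121), "stand", [np.round(onz(c,u/1.5,v/1.5,70)[:2],1) for u,v in [(378.5,351.5),(454.5,357),(460,283),(384,278)]])
r=regions_of("egg_cup_1",c)
for q in r: 
    v,u=np.nonzero(q["pixels"]); print(q["confidence"],q["bbox"], u.mean(),v.mean())
E
```

```text
pin top [497.29926129 374.43802168 121.        ] stand [array([526.7, 344.5]), array([529.5, 405.1]), array([468.7, 405.3]), array([466.7, 347.2])]
0.89 [179.9, 117.3, 39.3, 39.5] 198.78996282527882 136.05947955390334
```

View pics/w1c.png

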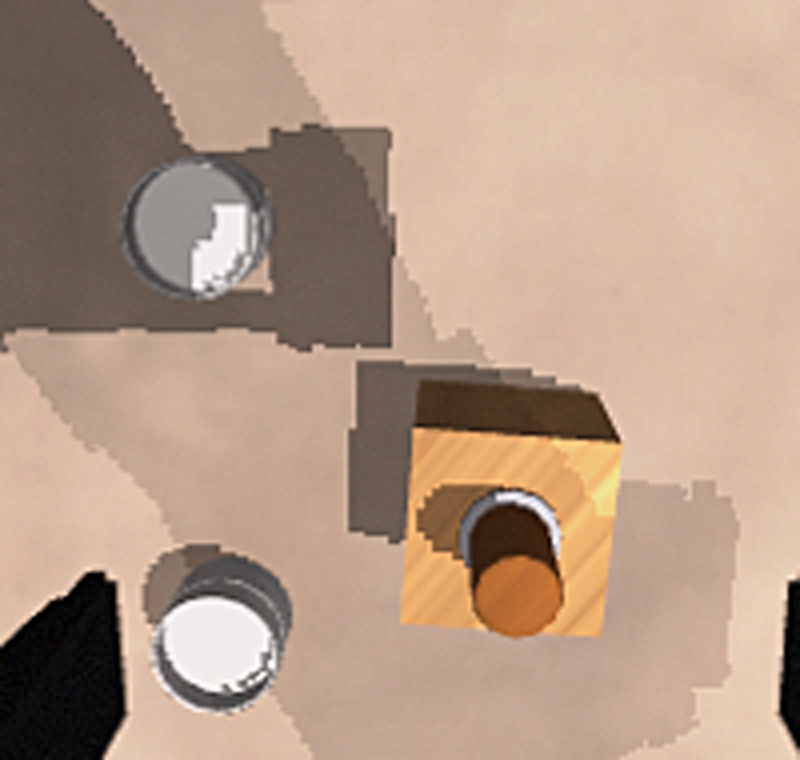

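```bash
python3 - <<'E'
from h import *
c=eyes.read_camera("wrist")
print(onz(c,279.25,228.75,121),onz(c,277.5,213.1,70),[np.round(onz(c,150+u/4,80+v/4,70)[:2],1) for u,v in [(402,623),(602,636),(622,441),(414,430)]])
s=env.state(); print(s["eef_pos"],s["tcp_rot"],s["t"])
E
```

```text
[498.866632   372.78196242 121.        ] [499.13657277 373.27574182  70.        ] [array([528.6, 342.4]), array([530.9, 402.3]), array([470.6, 404.1]), array([469.3, 344.5])]
[455.73239692 354.69621659 255.39220019] [ 3.14062901e+00  2.32440580e-03 -3.10782321e+00] 2.7
```

Emit:
send_rows(
  plan="-22 9 0 0.034 95; -21 9 30 0 95; 0 0 0 0 95; 0 0 0 0 95",
)

```text
t: 3.1
eef_pos: [497.7, 376.6, 225.9]
tcp_rot: [3.14, 0.004, -3.139]
ft_force: [0.9, 0.3, 0.9]
opening: 1.003
```

Emit:
send_rows(
  plan="-1.3 -3.6 30 0 95; 0 0 40 0 95; 0 0 40 0 95; 0 0 25 0 95; 0 0 0 0 95; 0 0 0 0 95",
)

```text
t: 3.7
eef_pos: [497.9, 375.4, 95.1]
tcp_rot: [3.135, 0.011, -3.135]
ft_force: [0.0, -0.4, 0.9]
opening: 0.998
```

Emit:
send_rows(
  plan="-1 -2.4 12 0 95; 0 0 0 0 95; 0 0 0 0 40; 0 0 0 0 15; 0 0 0 0 15; 0 0 0 0 15; 0 0 0 0 15; 0 0 0 0 15",
)

```text
t: 4.5
eef_pos: [500.8, 374.3, 88.5]
tcp_rot: [3.131, 0.019, -3.134]
ft_force: [-0.5, -0.4, -0.1]
opening: 0.552
```

```bash
python3 - <<'E'
from h import *
c=eyes.read_camera("wrist"); save(c,"w2",s=1.5)
E
```

```text
(no output)
```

View pics/w2.png

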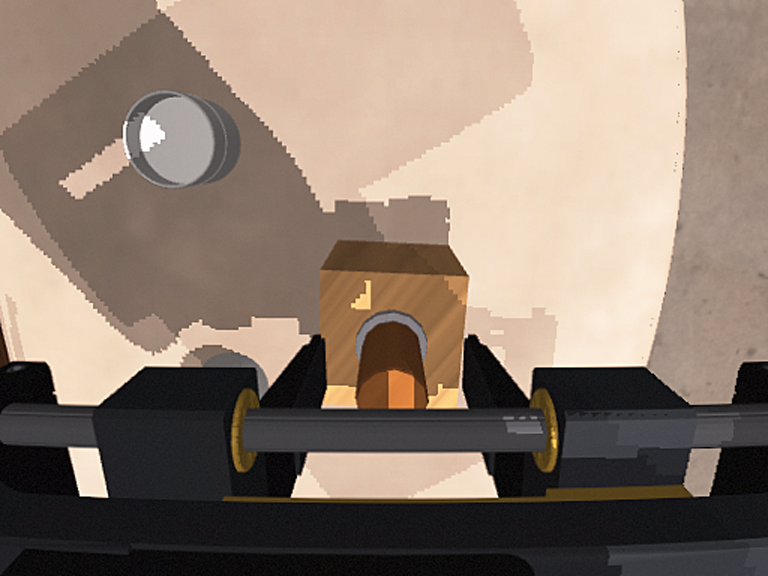

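Emit:
send_rows(
  plan="2 -1.5 6 0 15; 0 0 0 0 15; 0 0 0 0 15; 0 0 0 0 15; 0 0 0 0 15; 0 0 0 0 15",
)

```text
t: 5.15
eef_pos: [498.6, 372.6, 81.6]
tcp_rot: [3.131, 0.018, -3.134]
ft_force: [-0.0, 0.1, -1.1]
opening: 0.25
```

Emit:
send_rows(
  plan="0 0 -30 0 15; 0 0 -30 0 15; 0 0 -40 0 15; 0 0 -40 0 15; 0 0 0 0 15; 0 0 0 0 15",
)

```text
t: 5.75
eef_pos: [495.5, 370.7, 225.3]
tcp_rot: [3.132, 0.015, -3.134]
ft_force: [-0.3, -0.0, -1.0]
opening: 0.252
```

```bash
python3 - <<'E'
from h import *
c=eyes.read_camera("top")
print("hole",onz(c,247.1,213.3,80))
for n,u,v,z in [("rearL",306,206,50),("rearR",473,217,50),("frontL",293,340,60),("frontR",466,355,60),("hL",348,303,108),("hR",416,309,108)]:
    print(n,onz(c,90+u/2.4,60+v/2.4,z))
E
```

```text
hole [416.06937487  13.48821079  80.        ]
rearL [653.5316173 139.0591452  50.       ]
rearR [ 656.20445231 -108.59303832   50.        ]
frontL [449.85348246 137.37097092  60.        ]
frontR [ 447.61274037 -111.16926827   60.        ]
hL [500.00186331  60.67124029 108.        ]
hR [498.94404592 -34.71367003 108.        ]
```

Emit:
send_rows(
  plan="13 -46 0 0 15; 13 -46 0 0 15; 13 -46 0 0 15; 13 -46 0 0 15; 13 -46 0 0 15; 13 -46 0 0 15; 0 0 0 0 15; 0 0 0 0 15",
)

```text
t: 6.6
eef_pos: [413.0, 84.7, 211.9]
tcp_rot: [3.135, 0.002, -3.134]
ft_force: [1.4, -0.8, -0.5]
opening: 0.246
```

```bash
python3 - <<'E'
from h import *
c=eyes.read_camera("wrist"); save(c,"w3",s=1.5)
print(env.state()["eef_pos"], proj(c,(416,13.5,80)))
np.save("/tmp/E.npy",c["extrinsics"])
E
```

```text
[412.93591668  85.05604185 211.7994997 ] [189.11633935 190.15058846]
```

View pics/w3.png

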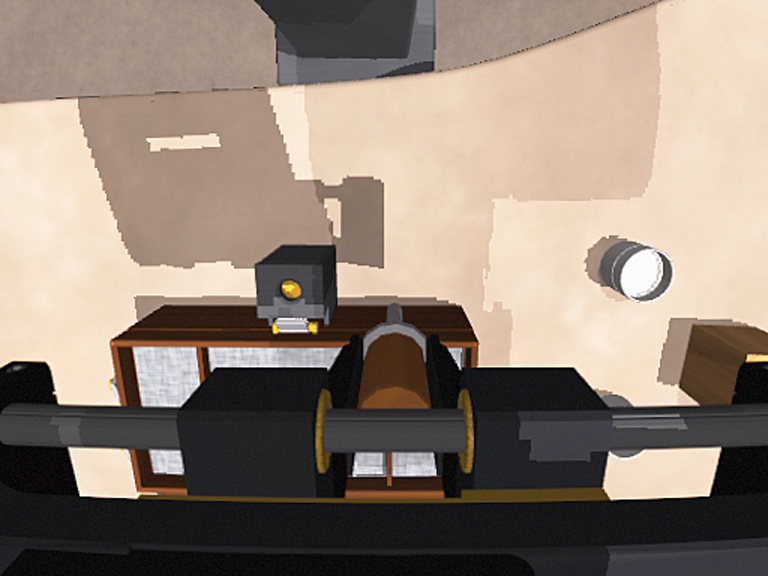

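```bash
python3 - <<'E'
from h import *
c=eyes.read_camera("wrist"); save(c,"w3c",(150,150,180,100),4.4)
a=onz(c,113/1.5,342/1.5,84);b=onz(c,478/1.5,341/1.5,84);print(a,b)
print(onz(c,290/1.5,289/1.5,80), onz(c,313/1.5,327/1.5,80))
print(env.state()["eef_pos"],env.state()["tcp_rot"])
E
```

```text
[ 455.2185097  -104.11762604   84.        ] [452.19765396 141.44330447  84.        ]
[418.47266178  17.89130832  80.        ] [444.48081965  31.94151055  80.        ]
[413.22479495  85.70291503 211.94102002] [ 3.13519612e+00  1.63502256e-03 -3.13144591e+00]
```

View pics/w3c.png

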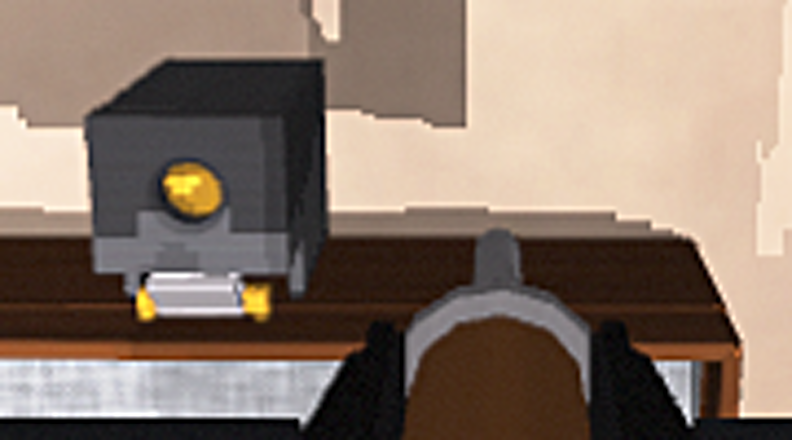

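```bash
python3 - <<'E'
from h import *
c=eyes.read_camera("wrist")
s=env.state();z=s["eef_pos"][2]-71.6
print("hole",onz(c,192.5,193.2,80),"tip edge",onz(c,150+498/4.4,150+230/4.4,z),s["eef_pos"],z)
E
```

```text
hole [419.4647858   17.69201543  80.        ] tip edge [410.2805217   86.2321079  140.45739487] [413.3765063   86.10786159 212.05739487] 140.45739487101883
```

Emit:
send_rows(
  plan="-2 -34 10 0 15; -3 -34 20 0 15; 0 0 10 0 15; 0 0 0 0 15; 0 0 0 0 15",
)

```text
t: 7.25
eef_pos: [421.8, 21.6, 169.7]
tcp_rot: [3.135, 0.003, -3.119]
ft_force: [-0.3, 0.1, 0.3]
opening: 0.245
```

```bash
python3 - <<'E'
from h import *
c=eyes.read_camera("wrist"); save(c,"w4c",(170,130,180,120),4.4)
s=env.state();z=s["eef_pos"][2]-71.6
print(s["eef_pos"],s["tcp_rot"],z)
print("tip expected px",proj(c,s["eef_pos"]-[0,0,71.6]))
E
```

```text
[421.76505186  21.73627694 169.80553049] [ 3.13460668e+00  2.70844829e-03 -3.11922742e+00] 98.20553048746979
tip expected px [262.5621888  205.70755579]
```

View pics/w4c.png

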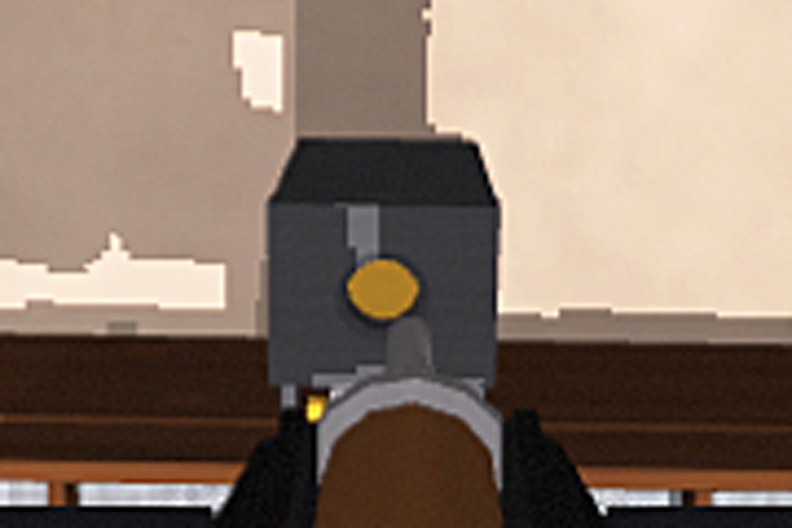

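```bash
python3 - <<'E'
from h import *
c=eyes.read_camera("wrist")
s=env.state();z=s["eef_pos"][2]-71.6
print("hole",onz(c,170+382.5/4.4,130+290/4.4,80),"tip edge",onz(c,170+408/4.4,130+317/4.4,z),s["eef_pos"],z)
print([onz(c,170+u/4.4,130+203/4.4,80)[:2] for u in (269,498)])
E
```

```text
hole [418.89168751  17.14667497  80.        ] tip edge [418.72042984  21.90525611  98.42784417] [421.75646296  21.68073097 170.02784417] 98.427844167295
[array([402.36417385,  -4.46322529]), array([401.49597332,  38.56788536])]
```

Emit:
send_rows(
  plan="3.8 -4.8 0 0 15; 0 0 0 0 15; 0 0 0 0 15",
)

```text
t: 7.65
eef_pos: [418.1, 17.7, 171.0]
tcp_rot: [3.135, 0.005, -3.116]
ft_force: [-0.2, -0.5, -1.1]
opening: 0.249
```

```bash
python3 - <<'E'
from h import *
c=eyes.read_camera("wrist"); save(c,"w5c",(170,130,180,120),4.4)
s=env.state();z=s["eef_pos"][2]-71.6
print(s["eef_pos"],s["tcp_rot"],z)
E
```

```text
[418.08369867  17.61595171 171.0156202 ] [ 3.13498585  0.00512323 -3.11651635] 99.41562019838318
```

View pics/w5c.png

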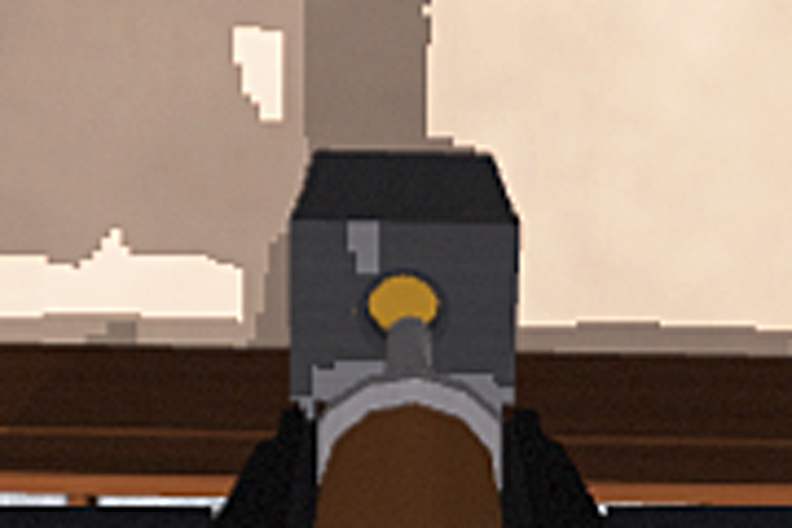

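Emit:
send_rows(
  plan="0 0 9 0 15; 0 -0.5 8 0 15; 0 0 0 0 15; 0 0 0 0 15",
)

```text
t: 8.1
eef_pos: [418.1, 17.3, 152.4]
tcp_rot: [3.135, 0.005, -3.117]
ft_force: [0.2, 0.0, 0.4]
opening: 0.247
```

```bash
python3 - <<'E'
from h import *
c=eyes.read_camera("wrist"); save(c,"w6c",(170,130,180,120),4.4)
s=env.state();z=s["eef_pos"][2]-71.6
print(s["eef_pos"],s["tcp_rot"],z,s["ft_force"])
E
```

```text
[418.09517095  17.27706016 152.4207835 ] [ 3.13495003  0.00507033 -3.11654707] 80.82078350101713 [-0.35212684 -0.29601423 -1.64081843]
```

View pics/w6c.png

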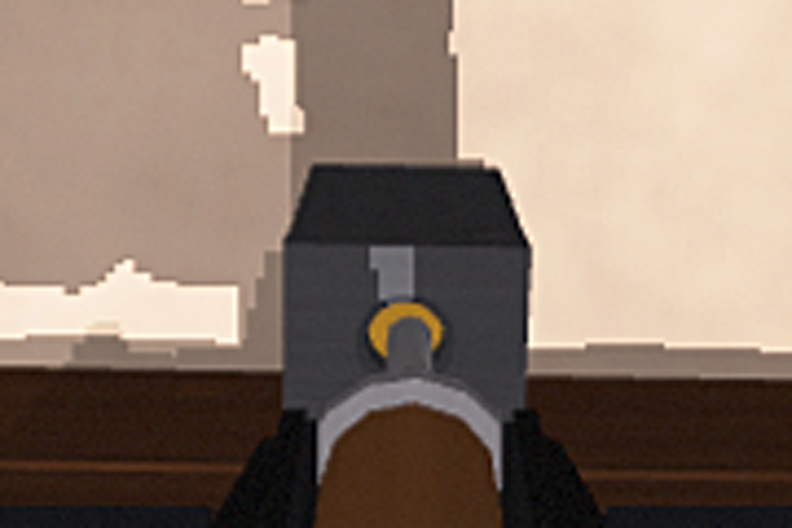

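Emit:
send_rows(
  plan="0 0 8 0 15; 0 0 8 0 15; 0 0 8 0 15; 0 0 0 0 15",
)

```text
t: 8.55
eef_pos: [418.4, 17.4, 126.4]
tcp_rot: [3.135, 0.006, -3.117]
ft_force: [0.5, -0.3, -1.0]
opening: 0.249
```

Emit:
send_rows(
  plan="0 0 4 0 15; 0 0 3.5 0 15; 0 0 2 0 15; 0 0 1 0 15",
)

```text
t: 8.95
eef_pos: [418.1, 17.4, 116.6]
tcp_rot: [3.135, 0.005, -3.116]
ft_force: [-2.7, 0.8, 22.7]
opening: 0.249
```

```bash
python3 - <<'E'
from h import *
c=eyes.read_camera("wrist"); save(c,"w7",s=1.5)
c2=eyes.read_camera("side"); save(c2,"s7",(170,140,200,150),4)
s=env.state();z=s["eef_pos"][2]-71.6
print(s["eef_pos"],s["tcp_rot"],z,s["ft_force"])
E
```

```text
[418.07476087  17.43210272 116.71216635] [ 3.13523781  0.00511971 -3.11620829] 45.11216635429513 [-2.50306303 -0.0951228  17.05648071]
```

View pics/w7.png

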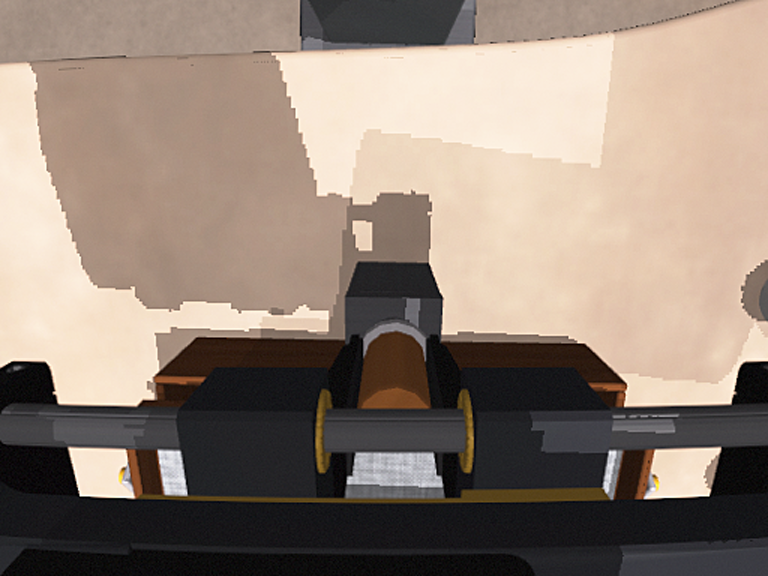

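View pics/s7.png

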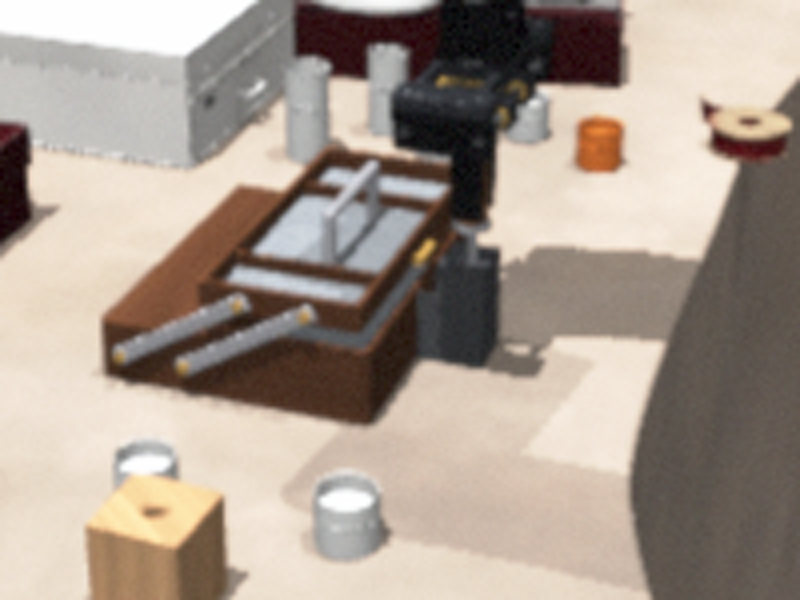

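Emit:
send_rows(
  plan="0 0 -15 0 15; 0 0 -25 0 15; 0 0 -35 0 15; 0 0 -35 0 15; 0 0 0 0 15; -14 45 0 0 15; -14 45 0 0 15; -14 45 0 0 15",
)

```text
t: 9.85
eef_pos: [458.4, 151.7, 231.3]
tcp_rot: [3.136, 0.01, -3.127]
ft_force: [-0.1, -0.5, -0.4]
opening: 0.244
```

Emit:
send_rows(
  plan="-12 45 0 0 15; -12 45 0 0 15; -12 45 0 0 15; -6 40 0 0 15; 0 30 0 0 15; 0 0 0 0 15; 0 0 0 0 15",
)

```text
t: 10.55
eef_pos: [496.8, 371.3, 223.4]
tcp_rot: [3.139, 0.004, -3.122]
ft_force: [-0.1, -0.2, 0.2]
opening: 0.249
```

```bash
python3 - <<'E'
from h import *
c=eyes.read_camera("wrist"); save(c,"w8c",(170,110,180,130),4.4)
s=env.state();z=s["eef_pos"][2]-71.6
print(s["eef_pos"],s["tcp_rot"],z,s["ft_force"],s["opening"])
E
```

```text
[496.82526305 370.98070643 223.51810869] [ 3.13859404  0.00421555 -3.122274  ] 151.91810869307974 [-0.67263407  0.11294852 -0.03823537] 0.24446668629646223
```

View pics/w8c.png

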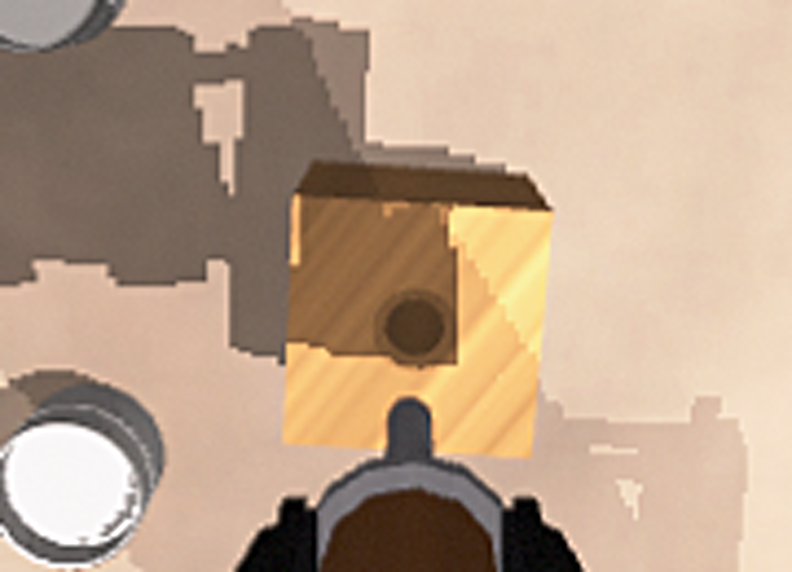

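```bash
python3 - <<'E'
from h import *
c=eyes.read_camera("wrist")
s=env.state();z=s["eef_pos"][2]-71.6
print("hole",onz(c,170+414/4.4,110+327/4.4,70),"tip edge",onz(c,170+410/4.4,110+397/4.4,z),s["eef_pos"])
E
```

```text
hole [499.13081932 372.53710886  70.        ] tip edge [492.30779358 371.19351776 152.4195025 ] [497.06134735 370.4189139  224.0195025 ]
```

Emit:
send_rows(
  plan="-2.8 1.3 20 0 15; 0 0 22 0 15; 0 0 20 0 15; 0 0 0 0 15; 0 0 0 0 15",
)

```text
t: 11.15
eef_pos: [502.0, 366.7, 162.1]
tcp_rot: [3.138, 0.007, -3.129]
ft_force: [-1.4, 0.4, 0.3]
opening: 0.247
```

```bash
python3 - <<'E'
from h import *
c=eyes.read_camera("wrist"); save(c,"w9c",(170,110,180,130),4.4)
s=env.state();z=s["eef_pos"][2]-71.6
print(s["eef_pos"],s["tcp_rot"],z,s["ft_force"],s["opening"])
E
```

```text
[501.88449245 366.74394019 162.0546626 ] [ 3.1376199   0.00719264 -3.12923749] 90.4546626042252 [-0.03185604  0.62368993 -0.81033659] 0.24598598764459753
```

View pics/w9c.png

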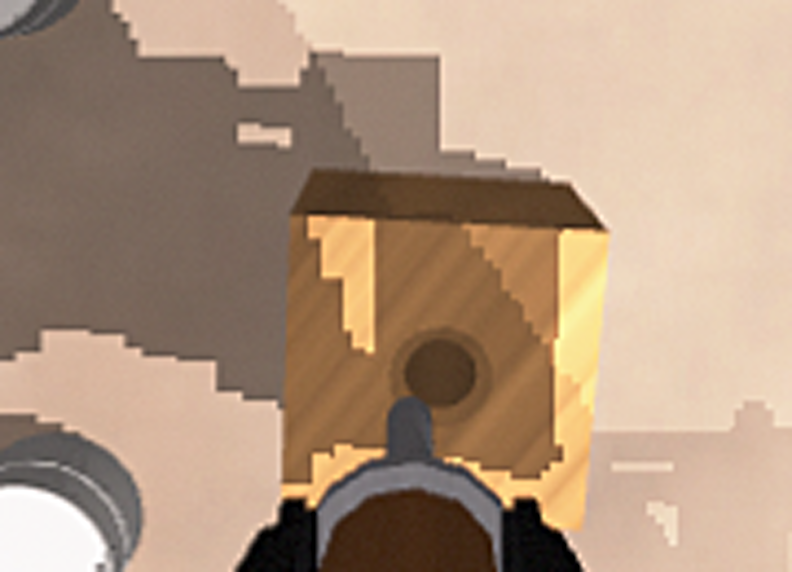

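Emit:
send_rows(
  plan="2.2 5 0 0 15; 0 0 0 0 15; 0 0 0 0 15; 0 0 0 0 15",
)

```text
t: 11.6
eef_pos: [500.4, 372.2, 165.3]
tcp_rot: [3.135, 0.011, -3.13]
ft_force: [0.1, -1.1, -1.4]
opening: 0.248
```

```bash
python3 - <<'E'
from h import *
c=eyes.read_camera("wrist"); save(c,"w10c",(170,110,180,130),4.4)
s=env.state();z=s["eef_pos"][2]-71.6
print(s["eef_pos"],s["tcp_rot"],z,s["ft_force"],s["opening"])
E
```

```text
[500.36589745 372.25995588 165.27866511] [ 3.13534078  0.01115404 -3.12975136] 93.67866510893123 [-0.13427769  0.2166741  -0.85847183] 0.24634838937256584
```

View pics/w10c.png

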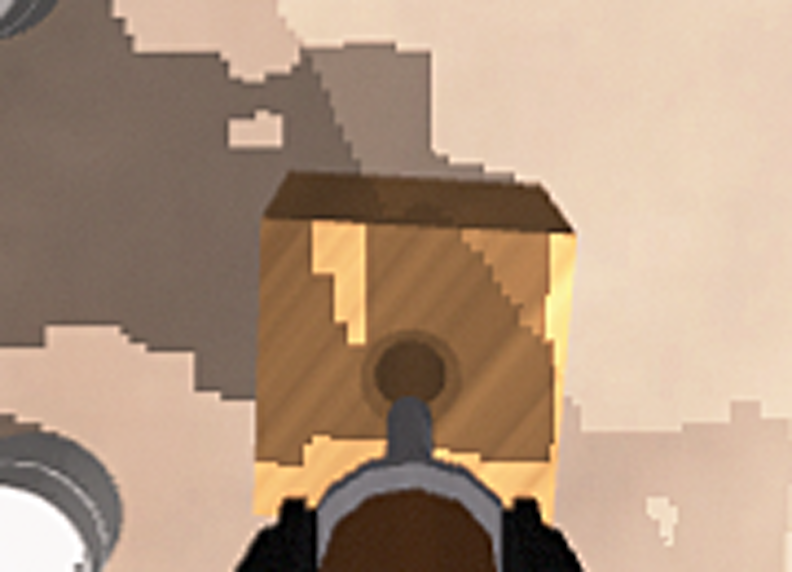

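```bash
python3 - <<'E'
from h import *
c=eyes.read_camera("wrist")
s=env.state();z=s["eef_pos"][2]-71.6
print("hole",onz(c,170+410/4.4,110+373/4.4,70),"tip edge",onz(c,170+410/4.4,110+397/4.4,z),s["eef_pos"])
E
```

```text
hole [498.66848325 372.92410903  70.        ] tip edge [496.52778291 372.74497204  93.49062568] [500.30896    372.17965323 165.09062568]
```

Emit:
send_rows(
  plan="1.8 0.2 6 0 15; 0 0 8 0 15; 0 0 8 0 15; 0 0 4 0 15; 0 0 0 0 15",
)

```text
t: 12.2
eef_pos: [498.3, 372.3, 136.0]
tcp_rot: [3.136, 0.01, -3.13]
ft_force: [-0.1, -0.2, -0.9]
opening: 0.246
```

```bash
python3 - <<'E'
from h import *
c=eyes.read_camera("wrist"); save(c,"w11c",(170,110,180,130),4.4)
s=env.state();z=s["eef_pos"][2]-71.6
print(s["eef_pos"],s["tcp_rot"],z,s["ft_force"],s["opening"])
E
```

```text
[498.32591162 372.3710242  136.22105904] [ 3.13608776  0.00985208 -3.1297323 ] 64.62105903564091 [-0.02873698  0.27376967 -0.38067967] 0.24676490234937967
```

View pics/w11c.png

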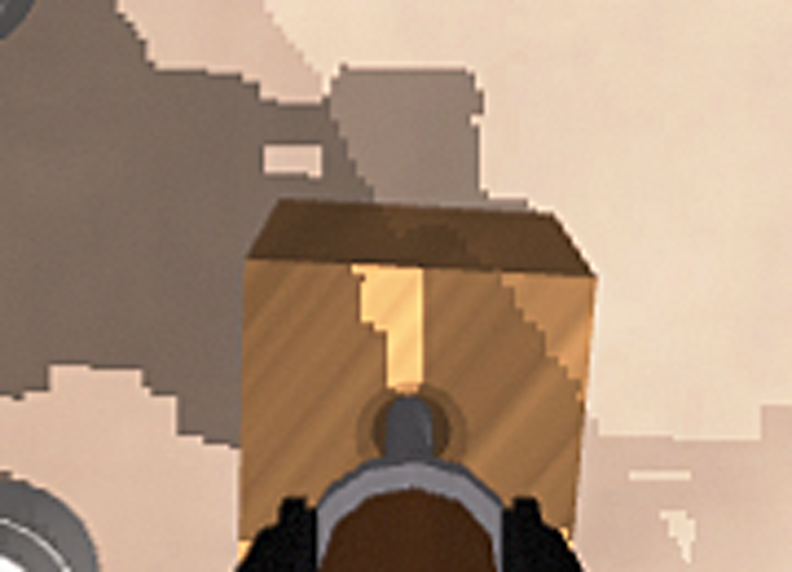

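Tip is inside the stand hole (crop 410,425). Lowering the rest of the way.

Emit:
send_rows(
  plan="0 0 10 0 15; 0 0 12 0 15; 0 0 12 0 15; 0 0 8 0 15; 0 0 4 0 15; 0 0 0 0 15",
)

```text
t: 12.85
eef_pos: [498.8, 372.5, 85.5]
tcp_rot: [3.136, 0.009, -3.13]
ft_force: [-0.6, 0.5, -0.0]
opening: 0.247
```

Emit:
send_rows(
  plan="0 0 2 0 15; 0 0 2 0 15; 0 0 0 0 15; 0 0 0 0 60; 0 0 0 0 60; 0 0 0 0 60",
)

```text
t: 13.45
eef_pos: [499.5, 373.0, 82.6]
tcp_rot: [3.135, 0.011, -3.13]
ft_force: [-0.1, -0.2, 0.3]
opening: 0.444
```

```bash
python3 - <<'E'
from h import *
c=eyes.read_camera("wrist"); save(c,"w12c",(150,110,200,190),4)
s=env.state()
print(s["eef_pos"],s["tcp_rot"],s["ft_force"],s["opening"])
E
```

```text
[499.45871509 372.97874411  82.55568821] [ 3.13522601  0.01137121 -3.12981406] [-0.30515556  0.50081436 -0.08434083] 0.48400851239206666
```

View pics/w12c.png

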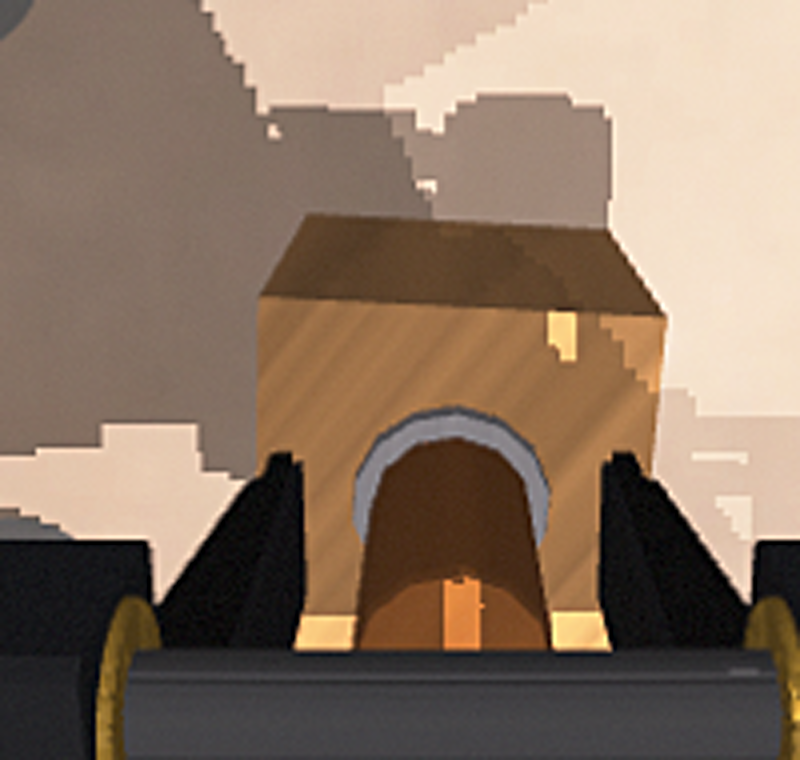

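Emit:
send_rows(
  plan="0 0 -20 0 60; 0 0 -45 0 95; 0 0 -40 0.14 95; 0 0 -30 0.14 95; 0 0 -5 0.14 95; 0 0 0 0.14 95; 0 0 0 0.14 95; 0 0 0 0.14 95",
)

```text
t: 14.3
eef_pos: [497.7, 371.9, 229.8]
tcp_rot: [3.127, 0.003, 2.283]
ft_force: [1.1, -0.1, -0.3]
opening: 0.995
```

Emit:
send_rows(
  plan="0 0 0 0.14 95; 0 0 0 0.14 95; 0 0 0 0.14 95; 0 0 0 0.14 95; 0 0 0 0.14 95; 0 0 0 0 95; 0 0 0 0 95",
)

```text
t: 15.0
eef_pos: [497.4, 371.8, 230.8]
tcp_rot: [3.128, -0.008, 1.555]
ft_force: [0.7, 0.4, 0.3]
opening: 0.997
```

```bash
python3 - <<'E'
from h import *
c=eyes.read_camera("wrist"); save(c,"w13",s=1.5)
s=env.state()
print(s["eef_pos"],s["tcp_rot"],s["ft_force"],s["opening"],s["joints"])
t=eyes.read_camera("top")
print(onz(t,90+333/2.4,60+105/2.4,0),onz(t,90+285/2.4,60+95/2.4,0),onz(t,90+550/2.4,60+170/2.4,0))
E
```

```text
[497.41422821 371.77253218 230.8125636 ] [ 3.12796807 -0.00813476  1.55453178] [-0.02473477  0.83191131 -0.7874843 ] 0.9976260530897827 [ 5.35616969e-01  4.64002865e-01  1.56030439e+00 -2.42936815e-04
  1.10141870e+00  5.52045102e-01]
[835.52553439 118.28205502   0.        ] [846.0970785  194.56763838   0.        ] [ 755.99461513 -224.77834466    0.        ]
```

View pics/w13.png

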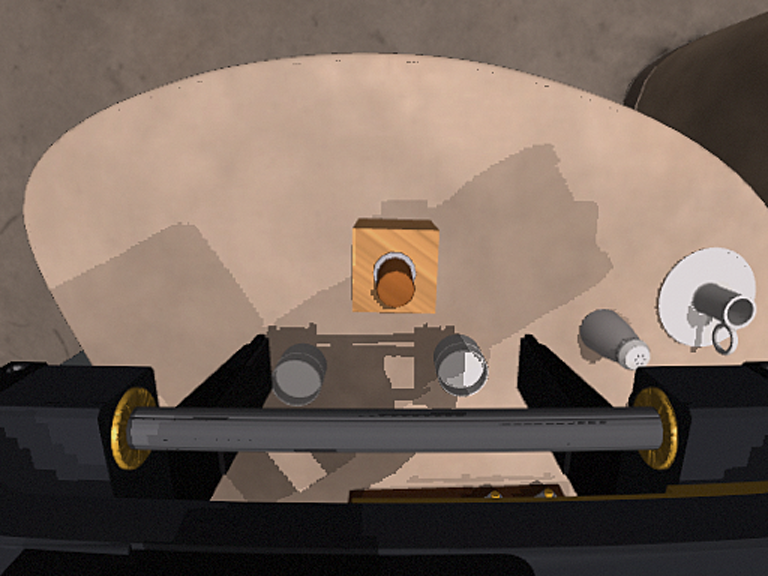

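Emit:
send_rows(
  plan="-44 2 0 -0.03 95; -44 2 0 0 95; -44 2 0 0 95; -44 2 0 0 95; -44 2 0 0 95; -44 2 0 0 95; -44 1 0 0 95; -40 0 0 0 95",
)

```text
t: 15.9
eef_pos: [517.8, 16.5, 228.1]
tcp_rot: [3.125, -0.008, 1.615]
ft_force: [0.8, 0.9, 0.9]
opening: 0.999
```

Emit:
send_rows(
  plan="0 0 0 0 95; 0 0 0 0 95",
)

```text
t: 16.1
eef_pos: [518.0, 12.0, 228.3]
tcp_rot: [3.125, -0.008, 1.613]
ft_force: [-0.4, 0.2, 0.0]
opening: 0.998
```

```bash
python3 - <<'E'
from h import *
c=eyes.read_camera("wrist"); save(c,"w14",s=1.5)
s=env.state()
print(s["eef_pos"],s["tcp_rot"],s["ft_force"],s["opening"])
for y in (-45,0,45): print(proj(c,(509.6-y*.012,18.2+y,118.7))*1.5)
E
```

```text
[517.99759545  12.4003875  228.23903253] [ 3.12458688 -0.00736064  1.61407139] [-0.7162653  -0.33447699  0.68794973] 0.9993947504888211
[376.40661816 350.59789312]
[377.91153082 280.24033164]
[379.59281095 204.17660853]
```

View pics/w14.png

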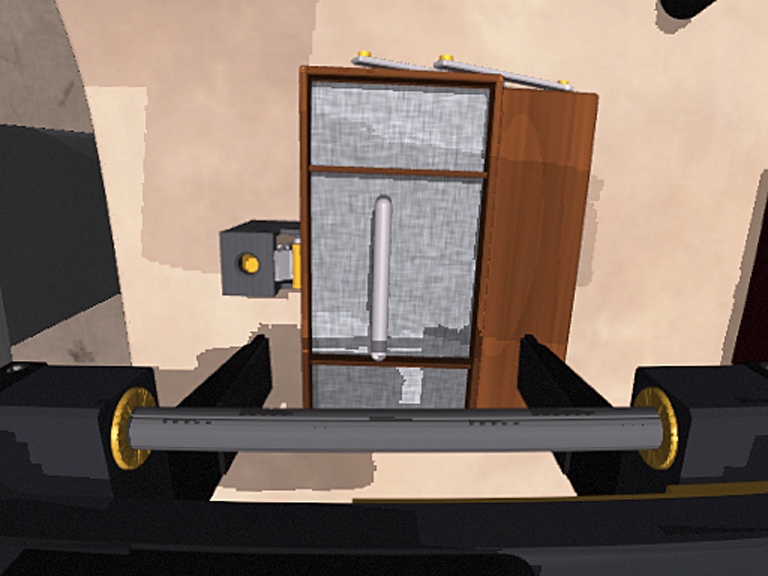

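```bash
python3 - <<'E'
from h import *
c=eyes.read_camera("wrist")
for p in [(383.5,198),(381,278),(378.5,356)]: print(onz(c,p[0]/1.5,p[1]/1.5,118.7))
print(onz(c,250.5/1.5,264/1.5,80),[onz(c,u/1.5,v/1.5,94.7)[:2] for u,v in [(301,68),(502,75),(303,363)]])
print(env.state()["eef_pos"],env.state()["tcp_rot"])
E
```

```text
[511.18898956  67.12864487 118.7       ]
[511.44076992  19.97317897 118.7       ]
[511.63786788 -30.03664154 118.7       ]
[422.88809155  17.43740987  80.        ] [array([459.63213479, 139.81578512]), array([578.94849514, 141.41046883]), array([460.4231091 , -46.89605653])]
[517.97084656  13.08486704 228.20337926] [ 3.12466255 -0.00747024  1.61456869]
```

Emit:
send_rows(
  plan="5 -7.7 20 0.035 50; 0 0 30 0 50; 0 0 30 0 50; 0 0 20 0 50; 0 0 0 0 50; 0 0 0 0 50",
)

```text
t: 16.8
eef_pos: [512.4, 26.3, 126.6]
tcp_rot: [3.121, -0.008, 1.592]
ft_force: [-0.0, -0.5, -0.5]
opening: 0.56
```

Emit:
send_rows(
  plan="-8 -2 10 0.01 45; 0 0 12 0 40; 0 0 4 0 40; 0 0 0 0 40; 0 0 0 0 40",
)

```text
t: 17.3
eef_pos: [512.2, 18.4, 101.0]
tcp_rot: [3.117, -0.008, 1.583]
ft_force: [-0.4, 0.8, -0.4]
opening: 0.421
```

```bash
python3 - <<'E'
from h import *
c=eyes.read_camera("wrist"); save(c,"w15",s=1.5)
s=env.state()
print(s["eef_pos"],s["tcp_rot"],s["ft_force"],s["opening"])
E
```

```text
[512.22141681  18.43513689 101.04298647] [ 3.11700962 -0.00798129  1.58311757] [ 0.21491168  0.47970608 -1.06924188] 0.420146111517128
```

View pics/w15.png

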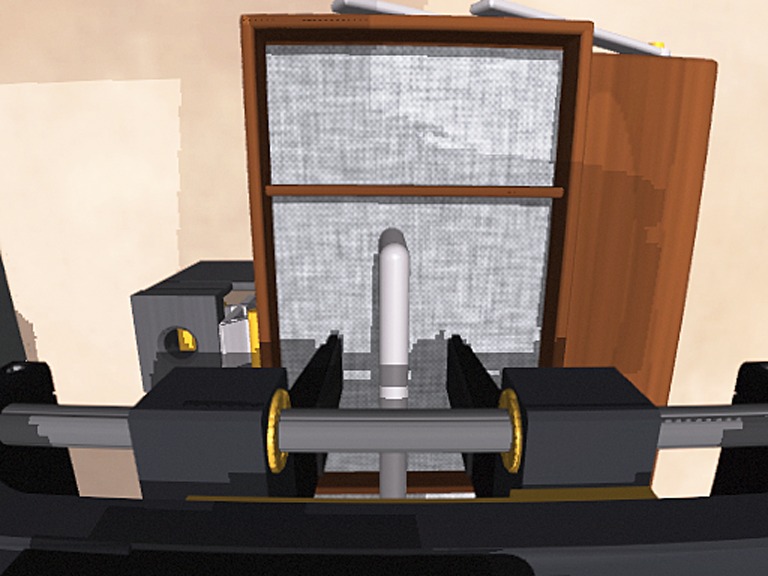

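Emit:
send_rows(
  plan="0 0 0 0 20; 0 0 0 0 5; 0 0 0 0 5; 0 0 0 0 5; 0 0 0 0 5; 0 0 0 0 5; 0 0 0 0 5; 0 0 0 0 5",
)

```text
t: 18.15
eef_pos: [512.0, 18.4, 102.0]
tcp_rot: [3.117, -0.008, 1.583]
ft_force: [-1.3, 0.4, -0.3]
opening: 0.095
```

Emit:
send_rows(
  plan="0 6.2 -9.1 0 5; 0 7 -8.4 0 5; 0 7.9 -7.7 0 5; 0 8.6 -6.9 0 5",
)

```text
t: 18.55
eef_pos: [542.6, 18.6, 134.7]
tcp_rot: [3.117, -0.008, 1.583]
ft_force: [8.9, -0.2, -15.9]
opening: 0.097
```

Emit:
send_rows(
  plan="0 9.2 -6 0 5; 0 9.8 -5 0 5; 0 10.3 -4 0 5; 0 10.6 -3 0 5; 0 10.8 -1.9 0 5; 0 11 -0.8 0 5",
)

```text
t: 19.15
eef_pos: [606.2, 19.0, 154.3]
tcp_rot: [3.126, -0.008, 1.583]
ft_force: [-0.6, -2.4, -12.4]
opening: 0.099
```

Emit:
send_rows(
  plan="0 11 0.3 0 5; 0 10.9 1.4 0 5; 0 10.7 2.5 0 5; 0 10.4 3.5 0 5; 0 6 3 0 5; 0 0 0 0 5",
)

```text
t: 19.75
eef_pos: [654.7, 19.2, 142.2]
tcp_rot: [-3.141, -0.008, 1.583]
ft_force: [-11.0, -2.3, 3.1]
opening: 0.098
```

Emit:
send_rows(
  plan="0 0 0 0 5; 0 0 0 0 40; 0 0 0 0 45; 0 0 0 0 50; 0 0 -20 0 60; 0 0 -40 0 60; -30 0 -30 0 60; -30 0 0 0 60",
)

```text
t: 20.55
eef_pos: [660.5, -38.9, 240.0]
tcp_rot: [3.129, -0.008, 1.588]
ft_force: [0.5, 0.2, 0.2]
opening: 0.612
```

```bash
python3 - <<'E'
from h import *
c=eyes.read_camera("side"); save(c,"s16",(150,110,250,180),3.2)
s=env.state()
print(s["eef_pos"],s["tcp_rot"],s["ft_force"],s["opening"])
E
```

```text
[660.09859508 -43.00876371 238.33082966] [ 3.13026479 -0.00714208  1.58582732] [ 0.13251381 -1.98663293 -1.20046839] 0.6207660314985957
```

View pics/s16.png

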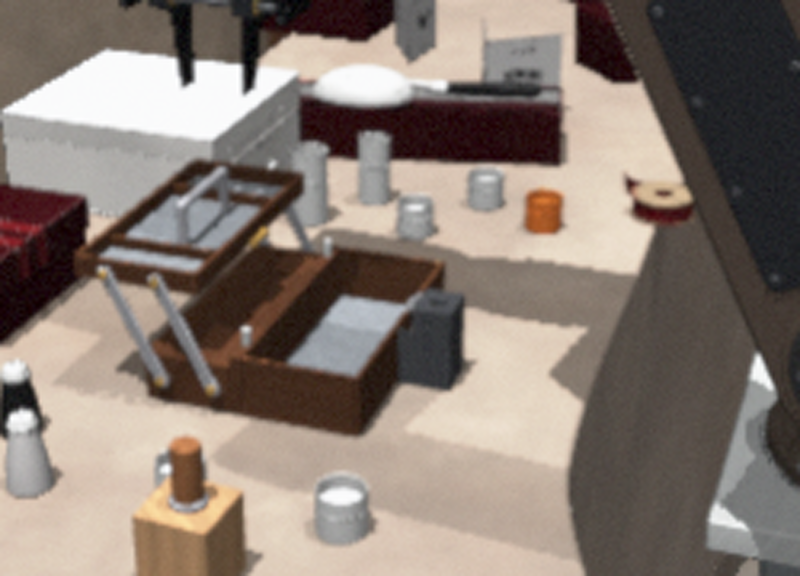

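Emit:
send_rows(
  plan="-43 -22 0 0 80; -43 -22 0 0 95; -43 -22 0 0 95; -43 -22 0 0 95; -43 -22 0 0 95; -35 -22 0 -0.14 95; 0 0 0 -0.14 95; 0 0 0 -0.14 95",
)

```text
t: 21.4
eef_pos: [531.5, -305.1, 238.5]
tcp_rot: [3.117, 0.01, 2.017]
ft_force: [0.3, 0.1, -0.3]
opening: 1.002
```

Emit:
send_rows(
  plan="0 0 0 -0.14 95; 0 0 0 -0.14 95; 0 0 0 -0.14 95; 0 0 0 -0.14 95; 0 0 0 -0.14 95; 0 0 0 -0.14 95; 0 0 0 -0.14 95; 0 0 0 -0.1 95",
)

```text
t: 22.2
eef_pos: [535.0, -307.4, 242.2]
tcp_rot: [-3.136, 0.038, -3.141]
ft_force: [-0.1, 0.6, -0.2]
opening: 1.0
```

```bash
python3 - <<'E'
from h import *
s=env.state()
print(s["eef_pos"],s["tcp_rot"],s["ft_force"],s["opening"],s["joints"])
c=eyes.read_camera("wrist"); save(c,"w17",s=1.5)
for t in boxes_of("egg_cup_1",c):
    l,tp,w,h=t["bbox"]; print(t["confidence"],np.round(t["bbox"],1),onz(c,l+w/2,tp+h/2,30))
E
```

```text
[ 535.04242182 -307.38121823  242.19264256] [-3.13625361  0.03798783 -3.14115507] [-0.09167305  0.5899145  -0.24234381] 1.0002288654239126 [-0.6365712   0.44026934  1.56947042  0.02055093  1.09822102 -2.2167506 ]
0.69 [263.3 152.1  35.   39.4] [ 542.94850527 -287.01967055   30.        ]
0.67 [172.4 112.5  38.3  37.1] [ 493.8288977  -392.56118492   30.        ]
0.61 [205.5  31.1  38.3  45.1] [ 408.98685463 -350.90378972   30.        ]
```

View pics/w17.png

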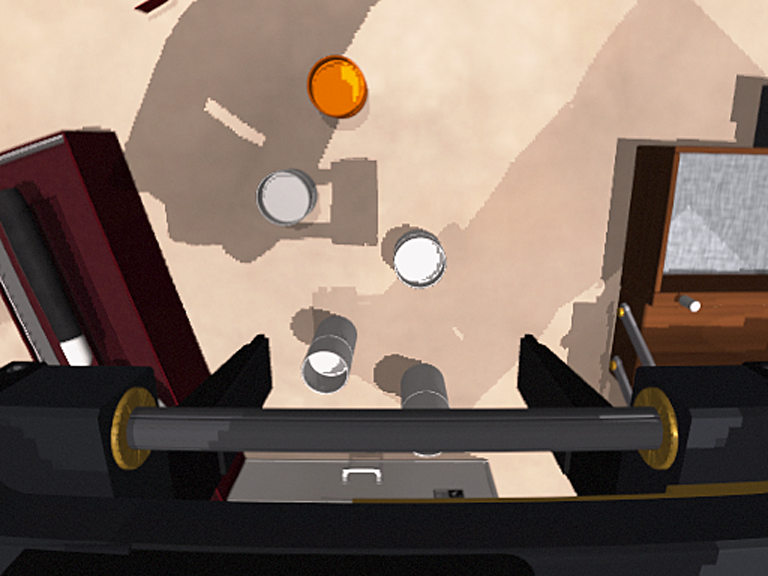

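```bash
python3 - <<'E'
from h import *
c=eyes.read_camera("wrist"); save(c,"w17c",(150,20,170,180),3.3)
for u,v,z in [(125,150,0),(150,210,0),(65,131,50),(95,210,50)]: print(u,v,onz(c,u/1.5,v/1.5,z))
for q in regions_of("egg_cup_1",c):
    v,u=np.nonzero(q["pixels"]); print(q["confidence"],np.round(q["bbox"]),u.mean(),v.mean(), onz(c,u.mean(),v.mean(),30))
E
```

```text
125 150 [ 455.37720565 -535.10989194    0.        ]
150 210 [ 506.18303811 -520.29403041    0.        ]
65 131 [ 440.09429866 -552.06779593   50.        ]
95 210 [ 499.05761159 -538.31836928   50.        ]
0.79 [206.  37.  38.  43.] 224.31259259259258 57.61555555555555 [ 412.86298514 -350.81405935   30.        ]
0.65 [170. 114.  40.  38.] 189.87414383561645 130.6806506849315 [ 492.92836942 -394.26995779   30.        ]
0.57 [260. 152.  41.  37.] 279.264325323475 172.23290203327173 [ 543.4767942  -288.84396435   30.        ]
```

View pics/w17c.png

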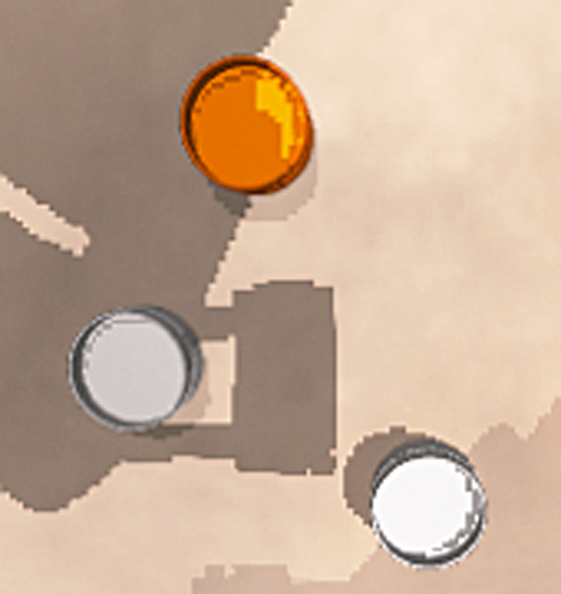

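```bash
python3 - <<'E'
from h import *
c=eyes.read_camera("wrist")
print(onz(c,279.4,173,40),onz(c,190,131.5,40))
s=env.state()
print(s["eef_pos"],s["tcp_rot"])
E
```

```text
[ 541.77326134 -288.99375255   40.        ] [ 492.09892698 -391.4326203    40.        ]
[ 534.69692887 -307.28879617  241.88773829] [-3.1371651   0.03707931  3.13323754]
```

Emit:
send_rows(
  plan="0 10 30 0 95; 0 10 45 0 95; 0 0 45 0 95; 0 0 35 0 95; 0 0 10 0 95; 0 0 0 0 95",
)

```text
t: 23.05
eef_pos: [543.7, -288.9, 74.7]
tcp_rot: [-3.133, 0.044, 3.119]
ft_force: [-0.5, -0.2, 0.9]
opening: 0.997
```

Emit:
send_rows(
  plan="4.6 0 20 0.02 95; 0 0 22 0 95; 0 0 18 0 70; 0 0 4 0 60; 0 0 0 0 40; 0 0 0 0 30; 0 0 0 0 30; 0 0 0 0 30",
)

```text
t: 23.85
eef_pos: [547.7, -293.9, 22.0]
tcp_rot: [-3.125, 0.059, 3.094]
ft_force: [-0.1, -0.1, -0.1]
opening: 0.545
```

```bash
python3 - <<'E'
from h import *
c=eyes.read_camera("wrist"); save(c,"w18",s=1.5)
s=env.state()
print(s["eef_pos"],s["tcp_rot"],s["ft_force"],s["opening"])
E
```

```text
[ 547.71547618 -293.88564723   21.92296696] [-3.12503792  0.05934192  3.09363954] [-0.63716561  0.93296653 -0.27971576] 0.5094561897453133
```

View pics/w18.png

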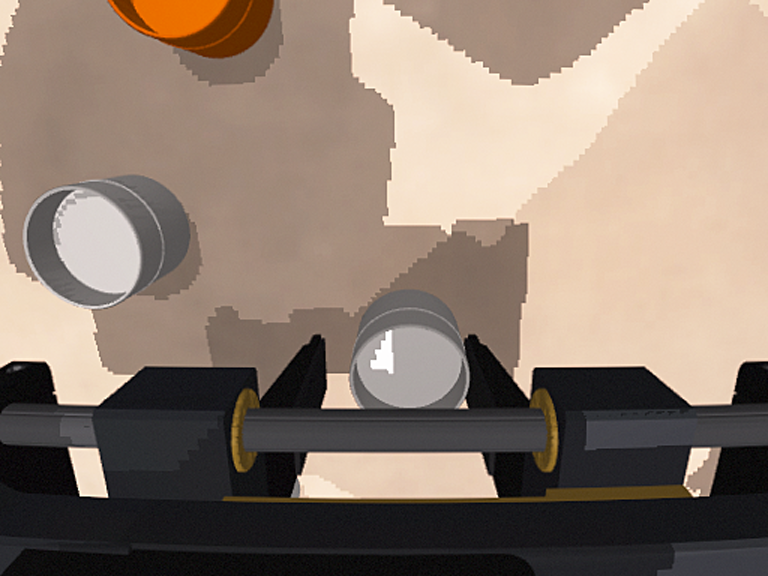

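Emit:
send_rows(
  plan="3 3 4 0.03 50; 3 2 4 0.02 50; 0 0 3 0 50; 0 0 0 0 50",
)

```text
t: 24.3
eef_pos: [542.9, -288.8, 11.2]
tcp_rot: [-3.127, 0.062, 3.042]
ft_force: [-0.5, -0.0, -0.2]
opening: 0.525
```

Emit:
send_rows(
  plan="0 0 0 0 30; 0 0 0 0 30; 0 0 0 0 30; 0 0 0 0 30",
)

```text
t: 24.7
eef_pos: [543.1, -289.0, 11.2]
tcp_rot: [-3.127, 0.062, 3.043]
ft_force: [-0.7, 0.1, -0.4]
opening: 0.435
```

Emit:
send_rows(
  plan="0 0 -40 0 30; 0 0 -45 0 30; 0 0 -45 -0.05 30; 0 30 -5 -0.05 30; 0 45 0 0 30; 0 45 0 0 30; 0 45 0 0 30; 0 45 0 0 30",
)

```text
t: 25.5
eef_pos: [535.8, -75.1, 147.2]
tcp_rot: [-3.12, 0.062, 3.14]
ft_force: [-0.1, -0.7, -1.0]
opening: 0.435
```

Emit:
send_rows(
  plan="0 30 0 0 30; 0 12 0 0 30; 0 0 0 0 30; 0 0 0 0 30",
)

```text
t: 25.9
eef_pos: [535.3, -27.6, 146.8]
tcp_rot: [-3.121, 0.062, -3.137]
ft_force: [-0.5, -0.4, -0.7]
opening: 0.435
```

```bash
python3 - <<'E'
from h import *
c=eyes.read_camera("wrist"); save(c,"w19",s=1.5)
s=env.state()
print(s["eef_pos"],s["tcp_rot"],s["ft_force"],s["opening"])
E
```

```text
[535.28697232 -27.86365964 146.78078816] [-3.12053632  0.06243768 -3.13788111] [-0.13049581 -0.96056114 -0.64908084] 0.43279443870759926
```

View pics/w19.png

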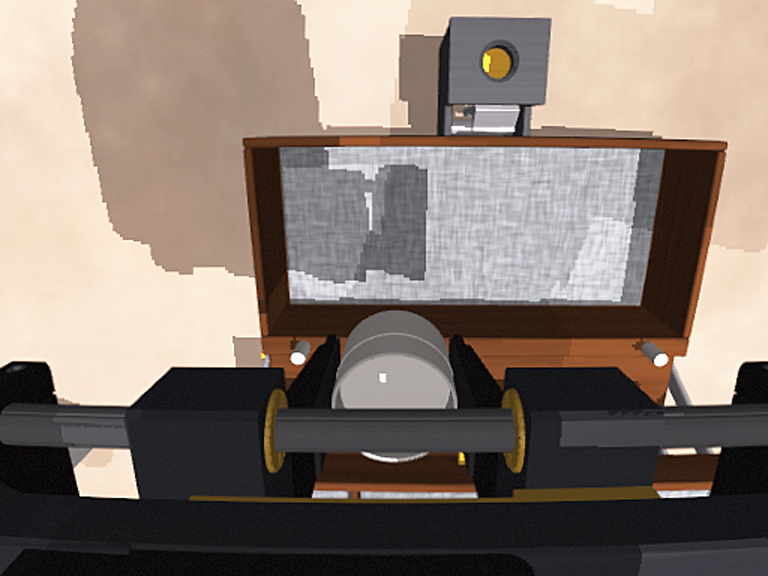

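```bash
python3 - <<'E'
from h import *
c=eyes.read_camera("wrist")
for n,u,v,z in [("frontout",485,138,60),("front in floor",460,148,6),("rear floor",460,305,6),("rear top",560,338,60),("right bot (img left)",290,300,6),("img right bot",640,304,6),("hole",500,62,80)]:
    print(n,onz(c,u/1.5,v/1.5,z))
E
```

```text
frontout [453.72948213  15.48431028  60.        ]
front in floor [460.39207424   9.08154228   6.        ]
rear floor [562.62611142  13.49379563   6.        ]
rear top [562.48079799  65.01960418  60.        ]
right bot (img left) [ 560.13381461 -102.02398392    6.        ]
img right bot [560.85289587 136.62188005   6.        ]
hole [420.76270267  17.29398891  80.        ]
```

Emit:
send_rows(
  plan="1.5 0 20 0 30; 1.5 0 25 0 30; 1.5 0 25 0 30; 1.2 0 20 0 30; 0 0 0 0 30; 0 0 0 0 30",
)

```text
t: 26.6
eef_pos: [537.0, -38.0, 54.7]
tcp_rot: [-3.12, 0.066, 3.135]
ft_force: [-0.3, -0.4, -0.0]
opening: 0.435
```

Emit:
send_rows(
  plan="2 5 8 0 30; 1 5 8 0 30; 1 1 8 0 30; 0 0 5 0 30; 0 0 0 0 30; 0 0 0 0 30",
)

```text
t: 27.2
eef_pos: [536.2, -27.4, 25.3]
tcp_rot: [-3.119, 0.07, 3.135]
ft_force: [0.1, 0.4, -0.9]
opening: 0.433
```

Emit:
send_rows(
  plan="0.5 0 4 0 30; 0 0 3 0 30; 0 0 0 0 30; 0 0 0 0 30",
)

```text
t: 27.6
eef_pos: [536.5, -27.7, 18.2]
tcp_rot: [-3.119, 0.071, 3.135]
ft_force: [-0.2, 0.0, -1.1]
opening: 0.432
```

Emit:
send_rows(
  plan="0 0 1.5 0 30; 0 0 1 0 30; 0 0 0 0 30",
)

```text
t: 27.9
eef_pos: [537.0, -27.8, 17.5]
tcp_rot: [-3.118, 0.072, 3.135]
ft_force: [-0.1, 0.2, -1.1]
opening: 0.433
```

Release to 60 mm opening and rise.

Emit:
send_rows(
  plan="0 0 0 0 60; 0 0 0 0 60; 0 0 0 0 60; 0 0 0 0 60; 0 0 -15 0 60; 0 0 -30 0 60; 0 0 -40 0 60; 0 0 -40 0 80",
)

```text
t: 28.7
eef_pos: [526.0, -24.7, 140.6]
tcp_rot: [-3.12, 0.062, 3.134]
ft_force: [-0.1, -0.5, -0.1]
opening: 0.671
```

```bash
python3 - <<'E'
from h import *
c=eyes.read_camera("wrist"); save(c,"w20",s=1.5)
s=env.state()
print(s["eef_pos"],s["tcp_rot"],s["ft_force"],s["opening"],s["joints"])
E
```

```text
[527.88350408 -24.85820736 146.51652595] [-3.11880522  0.07007066  3.13435724] [1.87514122 0.12924758 6.15335438] 0.7096598746618991 [-0.16616149  0.41757249  1.91713915 -0.01704796  0.73416526 -1.71668274]
```

View pics/w20.png

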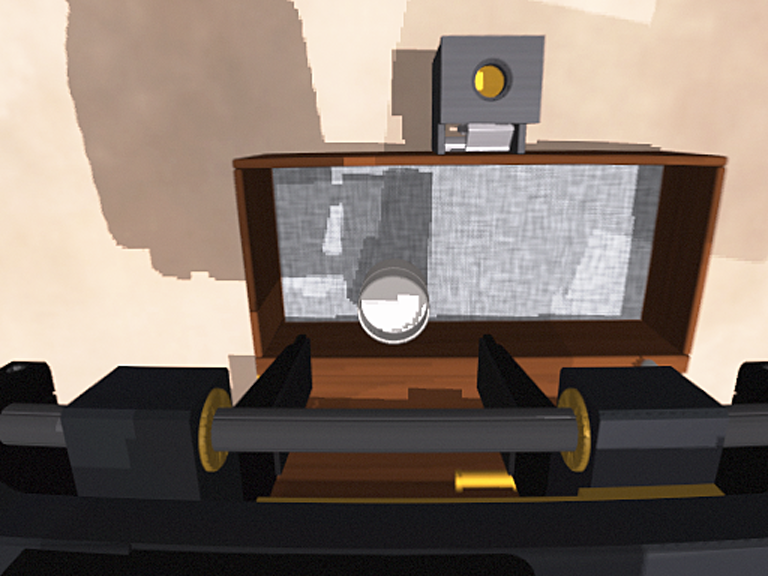

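Emit:
send_rows(
  plan="3 -40 -10 0 95; 5 -46 -10 0 95; 5 -46 0 0 95; 5 -46 0 0 95; 5 -46 0 0 95; 5 -46 0 0 95; 5 -46 0 0 95; 3 -40 0 0 95",
)

```text
t: 29.55
eef_pos: [488.2, -389.2, 176.0]
tcp_rot: [-3.116, 0.078, -3.14]
ft_force: [1.6, -0.0, 0.5]
opening: 0.996
```

```bash
cat >> h.py <<'E'
def st(n=0):
    for _ in range(n): c=eyes.read_camera("wrist")
    s=env.state(); print(round(s["t"],2),"pos",np.round(s["eef_pos"],1),"rot",np.round(s["tcp_rot"],3),"F",np.round(s["ft_force"],1),"open",round(s["opening"]*95.1,1)); return s
def cups(c,z=40):
    for q in regions_of("egg_cup_1",c):
        v,u=np.nonzero(q["pixels"]); l,t,w,h=q["bbox"]
        print(round(q["confidence"],2),np.round(q["bbox"]),"mean",np.round([u.mean(),v.mean()],1),np.round(onz(c,u.mean(),v.mean(),z*.7)[:2],1))
E
python3 - <<'E'
from h import *
st(3)
c=eyes.read_camera("wrist"); save(c,"w21",s=1.5); cups(c)
E
```

```text
29.7 pos [ 488.1 -389.   175.4] rot [-3.117  0.077  3.141] F [-0.3  0.8  0.7] open 94.9
0.96 [238. 153.  42.  50.] mean [261.4 177.8] [ 493.  -394.3]
0.8 [286.  71.  44.  48.] mean [308.1  96.2] [ 413.5 -350.4]
```

View pics/w21.png

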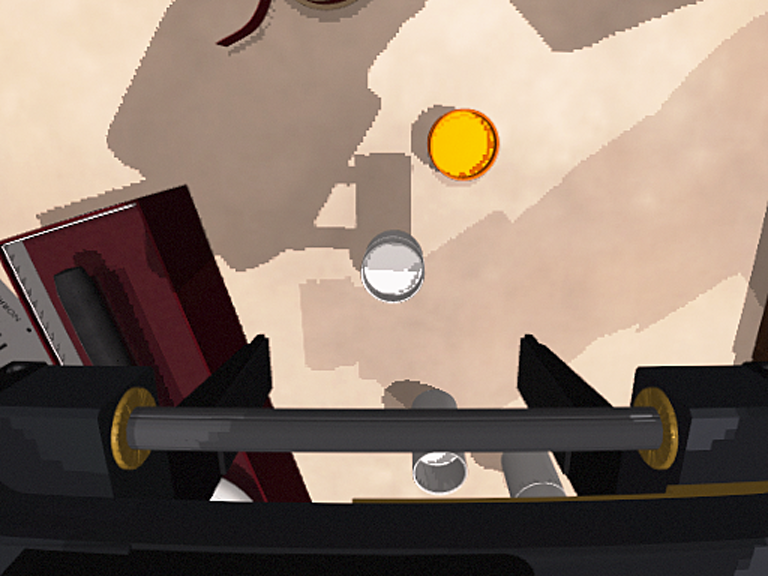

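Emit:
send_rows(
  plan="1 0 25 0 95; 1 0 35 0 95; 1 0 35 0 95; 1 0 25 0 95; 1 0 10 0 80",
)

```text
t: 30.3
eef_pos: [497.0, -383.5, 44.9]
tcp_rot: [-3.114, 0.081, -3.132]
ft_force: [-0.1, -0.7, -0.0]
opening: 0.956
```

```bash
python3 - <<'E'
from h import *
st(4)
E
```

```text
30.5 pos [ 497.7 -385.3   48. ] rot [-3.111  0.084 -3.132] F [-0.8  0.8 -0.3] open 81.1
```

Emit:
send_rows(
  plan="2 -4 10 0 70; 2 -3 10 0 65; 2 0 10 0 65; 0 0 6 0 65",
)

```text
t: 30.9
eef_pos: [495.9, -395.6, 13.6]
tcp_rot: [-3.106, 0.089, -3.132]
ft_force: [-0.3, 0.3, -0.3]
opening: 0.69
```

```bash
python3 - <<'E'
from h import *
st(4)
c=eyes.read_camera("wrist"); save(c,"w22",s=1.5)
E
```

```text
31.1 pos [ 496.4 -395.5   14.4] rot [-3.105  0.089 -3.131] F [ 0.3 -1.7  0.4] open 65.0
```

View pics/w22.png

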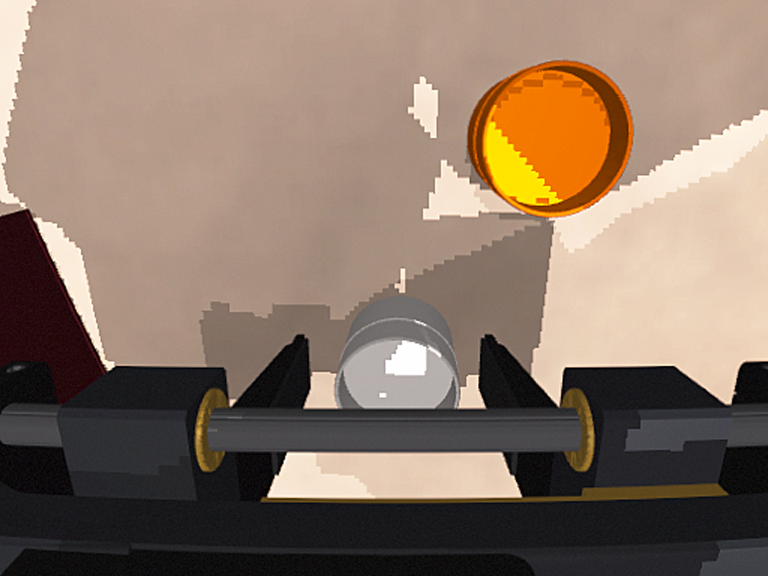

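Emit:
send_rows(
  plan="0 0 1 0 30; 0 0 0 0 30; 0 0 0 0 30; 0 0 0 0 30; 0 0 0 0 30; 0 0 0 0 30",
)

```text
t: 31.75
eef_pos: [497.0, -395.6, 14.7]
tcp_rot: [-3.104, 0.09, -3.131]
ft_force: [0.1, -0.0, -0.7]
opening: 0.436
```

Emit:
send_rows(
  plan="0 0 -45 0 30; 0 0 -50 0 30; 0 0 -50 0 30; 0 0 -10 0 30",
)

```text
t: 32.15
eef_pos: [481.8, -389.2, 170.7]
tcp_rot: [-3.109, 0.085, -3.131]
ft_force: [1.2, 0.3, -0.1]
opening: 0.432
```

```bash
python3 - <<'E'
from h import *
s=st(0); print(s["joints"]); s=st(4); print(s["joints"])
E
```

```text
32.15 pos [ 481.8 -389.2  170.7] rot [-3.109  0.085 -3.131] F [ 1.2  0.3 -0.1] open 41.1
[-0.80336423  0.49781063  1.68325059  0.05105293  0.87902182 -2.4140148 ]
32.35 pos [ 480.5 -387.7  164. ] rot [-3.116  0.079 -3.132] F [-0.4 -1.1 -1.4] open 41.1
[-0.80326049  0.50590086  1.68876272  0.05132331  0.87432645 -2.41420486]
```

Emit:
send_rows(
  plan="0 40 -3 0 30; -1 46 0 0 30; -1 46 0 0 30; -1 46 0 0 30; -1 46 0 0 30; -1 46 0 0 30; -1 45 0 0 30; 0 30 0 0 30",
)

```text
t: 33.15
eef_pos: [478.4, -32.2, 142.8]
tcp_rot: [-3.127, 0.056, -3.14]
ft_force: [-0.5, 0.9, -0.8]
opening: 0.434
```

```bash
python3 - <<'E'
from h import *
s=st(4)
E
```

```text
33.35 pos [479.2 -34.3 143.4] rot [-3.127  0.057 -3.139] F [ 0.5 -0.3 -0.8] open 41.3
```

Emit:
send_rows(
  plan="0 3 15 0 30; 0 3 22 0 30; 0 2 22 0 30; 0 2 15 0 30",
)

```text
t: 33.75
eef_pos: [484.4, -29.9, 65.8]
tcp_rot: [-3.126, 0.058, 3.139]
ft_force: [0.2, 0.4, 0.4]
opening: 0.436
```

```bash
python3 - <<'E'
from h import *
s=st(4)
E
```

```text
33.95 pos [484.7 -29.5  67.4] rot [-3.126  0.059  3.14 ] F [ 0.3 -0.  -1.1] open 41.4
```

Emit:
send_rows(
  plan="0 0.5 10 0 30; 0 0.5 14 0 30; 0 0.5 12 0 30; 0 0 6 0 30",
)

```text
t: 34.35
eef_pos: [489.2, -30.4, 26.2]
tcp_rot: [-3.125, 0.065, 3.138]
ft_force: [-0.3, -0.6, -0.2]
opening: 0.44
```

```bash
python3 - <<'E'
from h import *
s=st(4)
E
```

```text
34.55 pos [489.3 -30.3  27. ] rot [-3.125  0.065  3.138] F [ 0.3  0.3 -1.6] open 41.5
```

Emit:
send_rows(
  plan="1.5 0 3 0 30; 1 0 3 0 30; 0 0 1 0 30; 0 0 1 0 30",
)

```text
t: 34.95
eef_pos: [487.4, -30.4, 20.2]
tcp_rot: [-3.124, 0.068, 3.138]
ft_force: [-5.5, 5.5, 22.0]
opening: 0.435
```

```bash
python3 - <<'E'
from h import *
s=st(4)
E
```

```text
35.15 pos [487.4 -30.3  20.3] rot [-3.124  0.068  3.139] F [-3.1  2.5 10.4] open 41.3
```

Contact with the floor. Release and rise.

Emit:
send_rows(
  plan="0 0 -0.5 0 60; 0 0 0 0 60; 0 0 0 0 60; 0 0 0 0 60; 0 0 -15 0 60; 0 0 -30 0 60; 0 0 -40 0 60; 0 0 -40 0 80",
)

```text
t: 35.95
eef_pos: [477.1, -27.9, 144.8]
tcp_rot: [-3.126, 0.058, 3.138]
ft_force: [0.8, -0.2, -0.1]
opening: 0.677
```

```bash
python3 - <<'E'
from h import *
s=st(3)
c=eyes.read_camera("wrist"); save(c,"w23",s=1.5)
c=eyes.read_camera("top"); save(c,"t23",(90,60,330,220),2.4)
E
```

```text
36.1 pos [478.4 -28.1 145.7] rot [-3.125  0.064  3.138] F [-0.3  0.5 -0.6] open 75.1
```

View pics/w23.png

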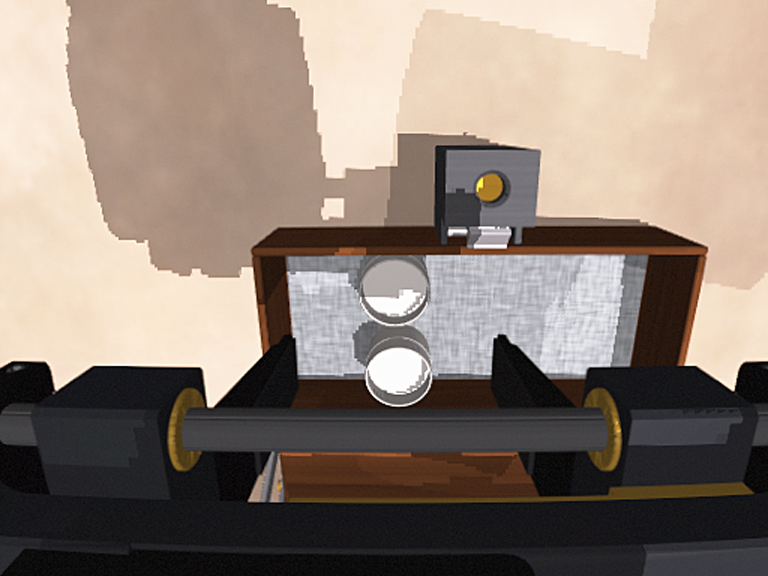

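View pics/t23.png

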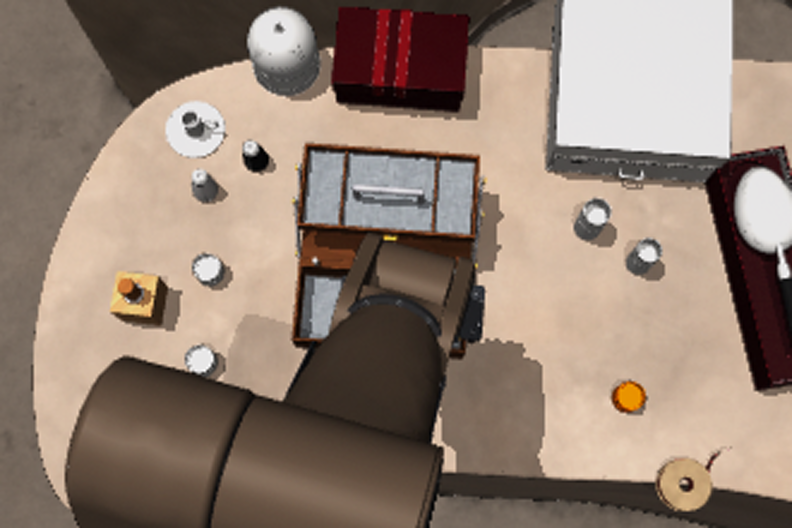

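Emit:
send_rows(
  plan="7 38 -5 0 95; 8 46 -5 0 95; 8 46 0 0 95; 8 46 0 0 95; 8 46 0 0 95; 8 46 0 0 95; 7 32 0 0 95",
)

```text
t: 36.9
eef_pos: [421.5, 278.6, 135.1]
tcp_rot: [-3.122, 0.045, 3.129]
ft_force: [-0.1, 0.6, -0.4]
opening: 0.999
```

```bash
python3 - <<'E'
from h import *
s=st(4)
c=eyes.read_camera("wrist"); save(c,"w24",s=1.5); cups(c)
E
```

```text
37.1 pos [421.9 276.4 135.4] rot [-3.122  0.044  3.13 ] F [ 0.2  0.5 -0. ] open 94.9
0.86 [251. 304.  43.  33.] mean [270. 316.] [558.4 279.6]
0.78 [239. 156.  52.  55.] mean [263.4 183.2] [416.4 274.7]
```

View pics/w24.png

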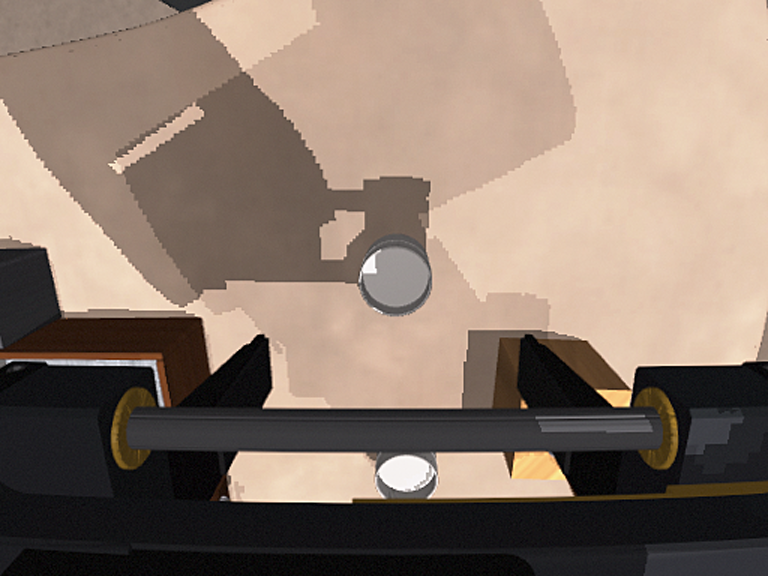

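Emit:
send_rows(
  plan="3 0 20 0 95; 2 0 30 0 95; 2 0 30 0 80; 1 0 15 0 75",
)

```text
t: 37.6
eef_pos: [422.0, 269.2, 39.7]
tcp_rot: [-3.125, 0.05, 3.119]
ft_force: [0.6, 0.7, -0.1]
opening: 0.882
```

```bash
python3 - <<'E'
from h import *
s=st(4)
E
```

```text
37.8 pos [422.6 270.2  41.9] rot [-3.125  0.052  3.12 ] F [-0.1 -0.4 -0.4] open 75.5
```

Emit:
send_rows(
  plan="2 2.5 9 -0.02 70; 1.5 2 10 0 65; 1.5 1 7 0 65; 0 0 3 0 65",
)

```text
t: 38.2
eef_pos: [420.6, 275.7, 13.2]
tcp_rot: [-3.127, 0.056, 3.141]
ft_force: [-0.0, 0.9, 0.5]
opening: 0.685
```

```bash
python3 - <<'E'
from h import *
s=st(4)
c=eyes.read_camera("wrist"); save(c,"w25",s=1.5)
E
```

```text
38.4 pos [420.9 275.7  13.9] rot [-3.127  0.056  3.14 ] F [ 0.4  0.  -0.2] open 65.1
```

View pics/w25.png

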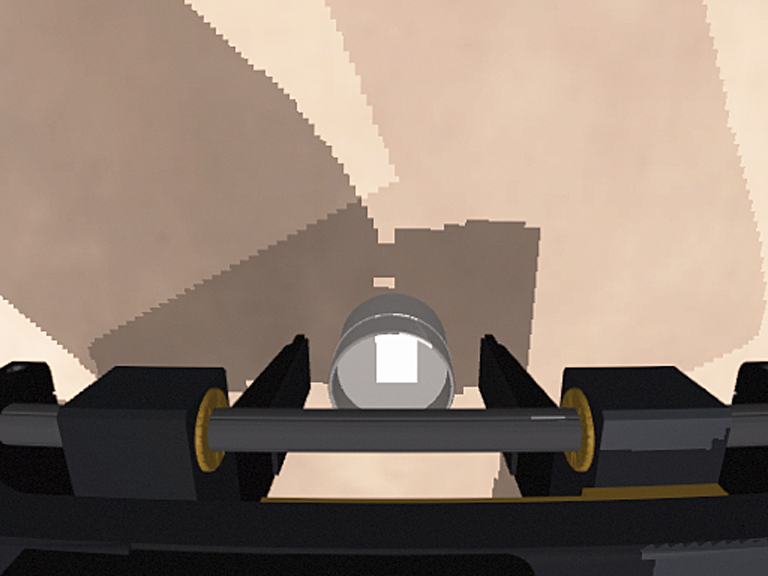

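Emit:
send_rows(
  plan="0 0 1 0 30; 0 0 0 0 30; 0 0 0 0 30; 0 0 0 0 30; 0 0 0 0 30; 0 0 0 0 30",
)

```text
t: 39.05
eef_pos: [421.4, 275.8, 13.7]
tcp_rot: [-3.128, 0.058, 3.14]
ft_force: [-0.8, 0.5, -0.6]
opening: 0.432
```

Emit:
send_rows(
  plan="0 0 -40 0 30; 0 0 -50 0 30; 0 0 -45 0 30; 0 0 0 0 30",
)

```text
t: 39.45
eef_pos: [412.9, 277.4, 151.3]
tcp_rot: [-3.126, 0.053, 3.14]
ft_force: [-0.6, 0.3, -1.4]
opening: 0.431
```

```bash
python3 - <<'E'
from h import *
s=st(3)
E
```

```text
39.6 pos [411.1 276.3 146.1] rot [-3.122  0.046  3.14 ] F [ 0.   0.3 -0.5] open 40.9
```

Emit:
send_rows(
  plan="-12 -36 -3 0 30; -14 -44 0 0 30; -14 -44 0 0 30; -14 -44 0 0 30; -13 -40 0 0 30; 0 0 0 0 30",
)

```text
t: 40.2
eef_pos: [476.6, 61.0, 146.2]
tcp_rot: [-3.119, 0.03, -3.139]
ft_force: [0.5, 1.1, -0.1]
opening: 0.433
```

```bash
python3 - <<'E'
from h import *
s=st(4)
E
```

```text
40.4 pos [475.1  65.4 146.9] rot [-3.12   0.03  -3.134] F [-0.3  0.1 -1.1] open 41.0
```

Emit:
send_rows(
  plan="-2 0 15 0 30; -2 1 22 0 30; -2 1 22 0 30; -1 0 15 0 30",
)

```text
t: 40.8
eef_pos: [483.6, 71.8, 71.5]
tcp_rot: [-3.12, 0.033, -3.126]
ft_force: [0.9, 0.2, -0.1]
opening: 0.43
```

```bash
python3 - <<'E'
from h import *
s=st(4)
E
```

```text
41.0 pos [484.   71.1  72.9] rot [-3.12   0.033 -3.127] F [0.2 0.1 0.1] open 41.3
```

Emit:
send_rows(
  plan="0 -2.5 12 0 30; 0 -2 14 0 30; 0 -1.5 14 0 30; 0 0 7 0 30",
)

```text
t: 41.4
eef_pos: [487.2, 64.9, 26.9]
tcp_rot: [-3.12, 0.04, -3.124]
ft_force: [-0.2, -0.3, -0.6]
opening: 0.435
```

```bash
python3 - <<'E'
from h import *
s=st(4)
E
```

```text
41.6 pos [487.5  65.1  27.8] rot [-3.12   0.041 -3.124] F [-0.  -0.3 -0.9] open 41.0
```

Emit:
send_rows(
  plan="0 0 3 0 30; 0.5 0 3 0 30; 0 0 1.5 0 30; 0 0 0 0 30",
)

```text
t: 42.0
eef_pos: [488.0, 65.1, 21.2]
tcp_rot: [-3.12, 0.043, -3.124]
ft_force: [-0.3, -0.2, -1.2]
opening: 0.433
```

```bash
python3 - <<'E'
from h import *
s=st(3)
E
```

```text
42.15 pos [488.   65.1  21.4] rot [-3.12   0.043 -3.124] F [-0.  -0.  -0.6] open 41.3
```

Emit:
send_rows(
  plan="0 0 1.5 0 30; 0 0 0 0 30; 0 0 0 0 60; 0 0 0 0 60; 0 0 0 0 60; 0 0 -20 0 60; 0 0 -40 0 60; 0 0 -45 0 80",
)

```text
t: 42.95
eef_pos: [481.4, 67.1, 123.0]
tcp_rot: [-3.12, 0.034, -3.125]
ft_force: [0.7, -0.7, 0.0]
opening: 0.671
```

```bash
python3 - <<'E'
from h import *
s=st(3)
c=eyes.read_camera("wrist"); save(c,"w26",s=1.5)
E
```

```text
43.1 pos [483.2  67.2 124.8] rot [-3.12   0.041 -3.124] F [ 0.2  0.2 -0.5] open 74.7
```

View pics/w26.png

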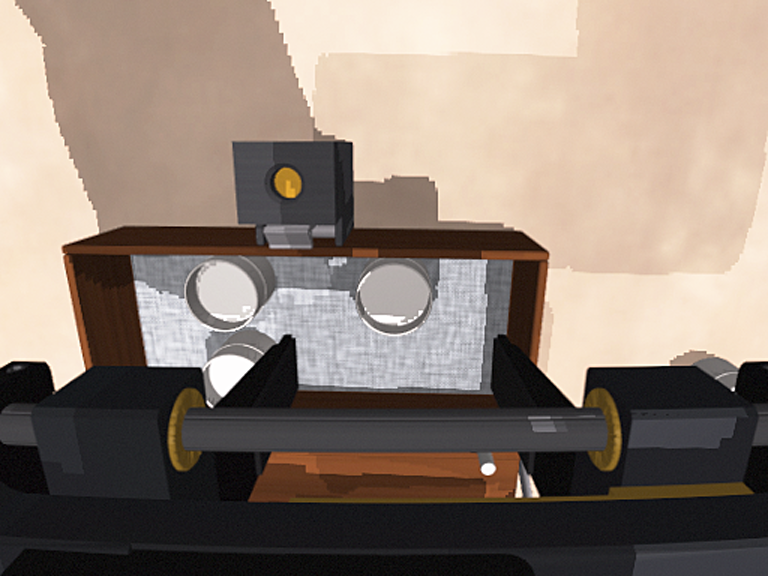

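Emit:
send_rows(
  plan="-12 36 -20 0 95; -14 44 -20 0 95; -14 44 -10 0 95; -14 44 0 0 95; -12 40 0 0 95; 0 0 0 0.13 95; 0 0 0 0.13 95; 0 0 0 0.13 95",
)

```text
t: 43.95
eef_pos: [542.1, 285.0, 158.9]
tcp_rot: [-3.125, 0.029, 2.755]
ft_force: [0.6, 0.4, -0.1]
opening: 0.996
```

Emit:
send_rows(
  plan="0 0 0 0.13 95; 0 0 0 0 95",
)

```text
t: 44.15
eef_pos: [541.0, 284.9, 154.7]
tcp_rot: [-3.125, 0.027, 2.618]
ft_force: [0.2, -0.3, -0.8]
opening: 0.999
```

```bash
python3 - <<'E'
from h import *
s=st(4)
c=eyes.read_camera("wrist"); save(c,"w27",s=1.5); cups(c)
E
```

```text
44.35 pos [541.4 284.9 156. ] rot [-3.126  0.028  2.623] F [ 0.3 -0.8  0.3] open 94.9
0.9 [246. 174.  46.  49.] mean [267.5 197.3] [553.3 280.6]
0.61 [ 25. 214.  61.  32.] mean [ 58.6 231.1] [478.2  72.8]
```

View pics/w27.png

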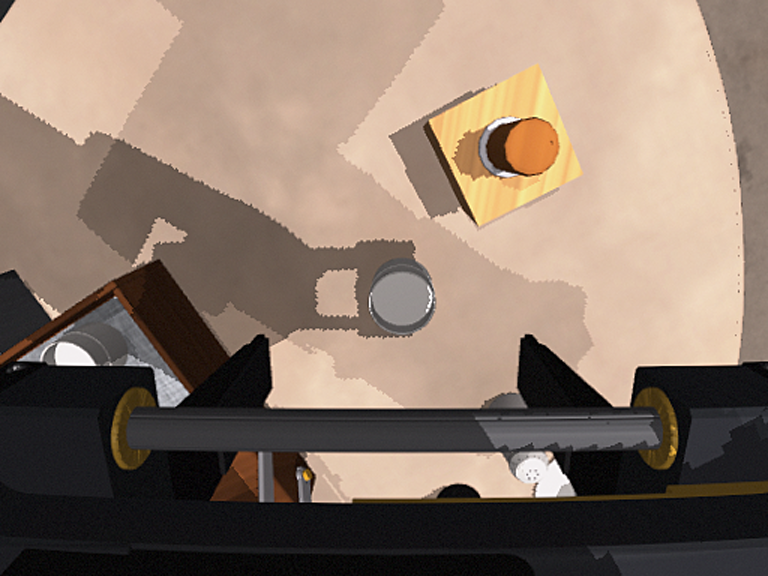

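Emit:
send_rows(
  plan="-4 2 25 0 95; -3 1 35 0 95; -2 1 30 0 80; 0 0 17 0 75",
)

```text
t: 44.85
eef_pos: [556.0, 281.8, 50.3]
tcp_rot: [-3.133, 0.034, 2.627]
ft_force: [0.3, 0.2, 0.8]
opening: 0.882
```

```bash
python3 - <<'E'
from h import *
s=st(4)
c=eyes.read_camera("wrist"); cups(c); save(c,"w28",s=1.5)
E
```

```text
45.05 pos [556.4 282.2  52.7] rot [-3.135  0.035  2.627] F [-1.1  0.2 -1.3] open 75.3
0.84 [225. 185.  69.  78.] mean [259.2 223. ] [553.4 280.7]
```

View pics/w28.png

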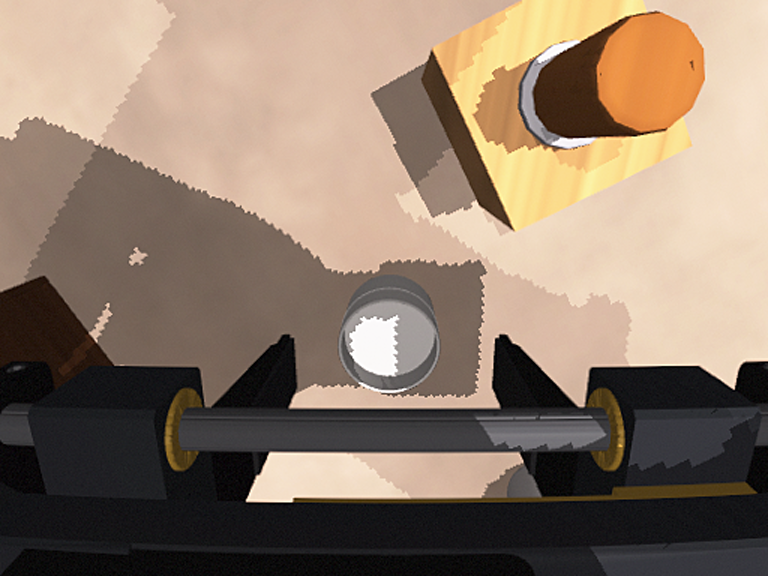

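Emit:
send_rows(
  plan="1 -1 10 0 70; 1 -1 12 0 65; 0.5 -0.5 12 0 65; 0 0 6 0 65",
)

```text
t: 45.55
eef_pos: [555.5, 281.2, 13.8]
tcp_rot: [-3.14, 0.04, 2.627]
ft_force: [0.4, 0.0, -0.7]
opening: 0.687
```

```bash
python3 - <<'E'
from h import *
s=st(4)
E
```

```text
45.75 pos [556.  281.4  15.1] rot [-3.141  0.041  2.627] F [-0.5  0.8  0.5] open 64.9
```

Emit:
send_rows(
  plan="1.5 0 2 0 30; 0 0 0 0 30; 0 0 0 0 30; 0 0 0 0 30; 0 0 0 0 30; 0 0 0 0 30",
)

```text
t: 46.35
eef_pos: [555.2, 282.4, 14.0]
tcp_rot: [3.141, 0.042, 2.627]
ft_force: [-0.4, -0.9, -1.6]
opening: 0.433
```

Emit:
send_rows(
  plan="0 0 -40 0 30; 0 0 -50 0 30; 0 0 -50 0 30; 0 0 0 -0.13 30; 0 0 0 -0.13 30; 0 0 0 -0.13 30; 0 0 0 -0.13 30; 0 0 0 0 30",
)

```text
t: 47.15
eef_pos: [549.5, 285.1, 159.9]
tcp_rot: [-3.121, 0.036, -3.117]
ft_force: [-0.1, -0.8, -0.9]
opening: 0.433
```

```bash
python3 - <<'E'
from h import *
s=st(3)
E
```

```text
47.3 pos [549.5 285.1 159.7] rot [-3.121  0.036 -3.123] F [ 0.4  0.8 -2.1] open 41.6
```

Emit:
send_rows(
  plan="3 -38 0 0 30; 4 -46 0 0 30; 4 -46 0 0 30; 3 -46 0 0 30; 2 -40 0 0 30; 0 0 0 0 30",
)

```text
t: 47.9
eef_pos: [535.4, 63.0, 162.4]
tcp_rot: [-3.122, 0.036, -3.137]
ft_force: [0.7, 0.3, -0.8]
opening: 0.435
```

```bash
python3 - <<'E'
from h import *
s=st(4)
c=eyes.read_camera("wrist"); save(c,"w29",s=1.5)
E
```

```text
48.1 pos [535.7  67.5 162.3] rot [-3.123  0.036 -3.131] F [-0.7 -0.8 -1.1] open 41.2
```

View pics/w29.png

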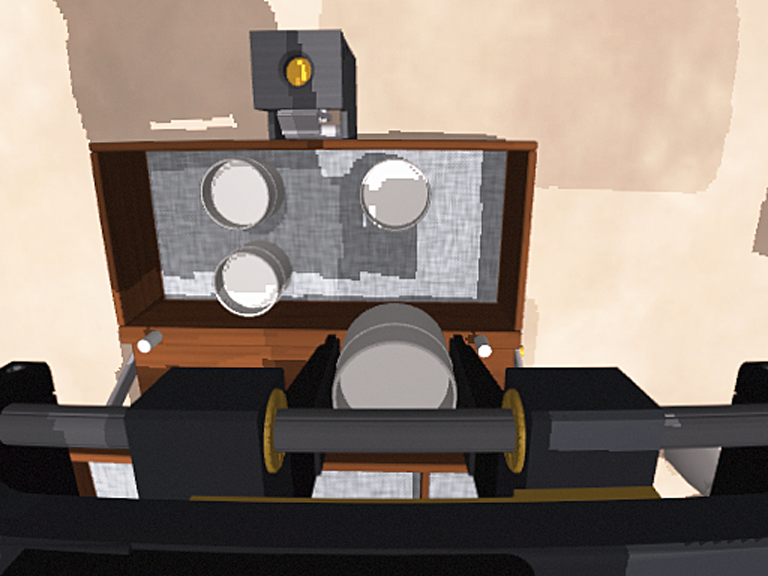

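Emit:
send_rows(
  plan="0.5 -1 20 0 30; 0.5 -1 28 0 30; 0.5 -1 28 0 30; 0.5 0 18 0 30",
)

```text
t: 48.55
eef_pos: [539.3, 68.5, 67.9]
tcp_rot: [-3.123, 0.043, -3.125]
ft_force: [0.3, 0.1, -0.6]
opening: 0.434
```

```bash
python3 - <<'E'
from h import *
s=st(4)
E
```

```text
48.75 pos [539.8  68.   69.8] rot [-3.123  0.044 -3.125] F [ 0.8 -0.3 -0.8] open 41.0
```

Emit:
send_rows(
  plan="2 -1.5 11 0 30; 2 -1 13 0 30; 1.5 -0.5 13 0 30; 0 0 6 0 30",
)

```text
t: 49.15
eef_pos: [538.5, 65.2, 28.7]
tcp_rot: [-3.123, 0.052, -3.124]
ft_force: [0.4, 0.5, -1.2]
opening: 0.434
```

```bash
python3 - <<'E'
from h import *
s=st(4)
E
```

```text
49.35 pos [538.9  65.2  29.6] rot [-3.123  0.053 -3.124] F [ 0.3  0.6 -1.1] open 41.5
```

Emit:
send_rows(
  plan="1 0 4 0 30; 1 0 3 0 30; 0.5 0 2 0 30; 0 0 1 0 30; 0 0 0 0 30",
)

```text
t: 49.85
eef_pos: [537.6, 65.0, 20.2]
tcp_rot: [-3.123, 0.056, -3.124]
ft_force: [1.3, -1.1, -0.3]
opening: 0.437
```

```bash
python3 - <<'E'
from h import *
s=st(3)
E
```

```text
50.0 pos [537.6  65.   20.3] rot [-3.123  0.056 -3.124] F [-0.  -0.2 -1.4] open 41.2
```

Emit:
send_rows(
  plan="0 0 1.2 0 30; 0 0 0 0 30; 0 0 0 0 58; 0 0 0 0 58; 0 0 0 0 58; 0 0 -20 0 58; 0 0 -45 0 60; 0 0 -50 0 80",
)

```text
t: 50.8
eef_pos: [529.2, 66.8, 132.2]
tcp_rot: [-3.123, 0.046, -3.124]
ft_force: [1.0, -0.3, 0.2]
opening: 0.675
```

```bash
python3 - <<'E'
from h import *
s=st(3)
c=eyes.read_camera("wrist"); save(c,"w30",s=1.5)
c=eyes.read_camera("side"); save(c,"s30",(130,110,270,200),2.9)
c=eyes.read_camera("top"); save(c,"t30",(90,60,330,220),2.4)
E
```

```text
50.95 pos [531.1  66.9 134.6] rot [-3.123  0.054 -3.124] F [ 0.  -0.  -1.1] open 74.6
```

View pics/w30.png

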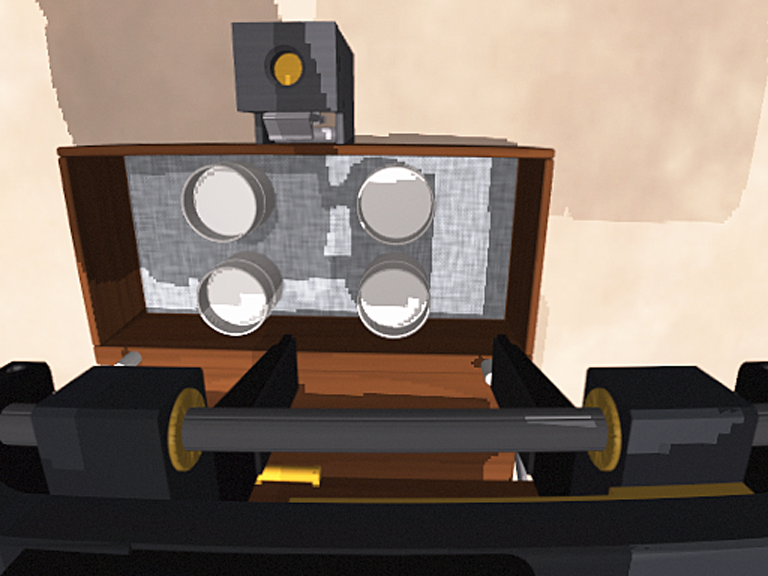

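View pics/s30.png

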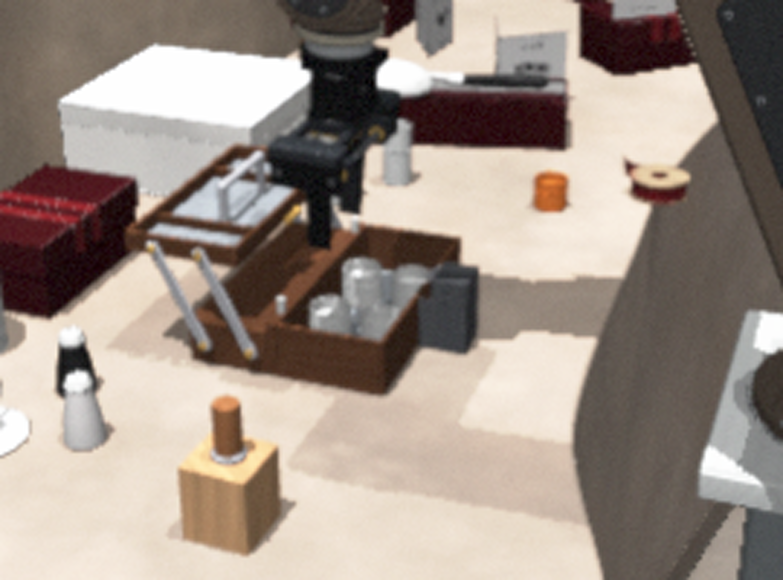

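View pics/t30.png

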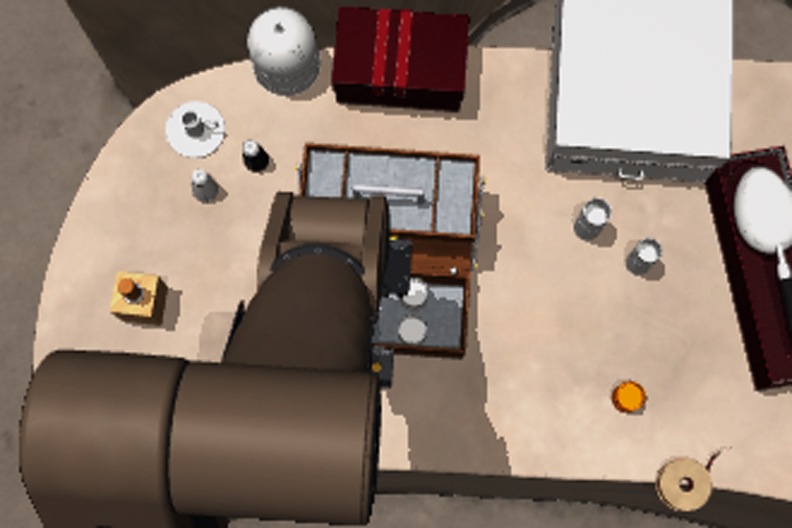

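Emit:
send_rows(
  plan="0 0 -40 0 80; 0 0 -50 0 80; -10 0 -20 0.13 80; 0 0 0 0.13 80; 0 0 0 0.13 80; 0 0 0 0.13 80; 0 0 0 0.13 80; 0 0 0 0.13 80",
)

```text
t: 51.9
eef_pos: [532.5, 68.5, 232.7]
tcp_rot: [3.137, 0.031, 2.35]
ft_force: [0.3, 0.7, 0.7]
opening: 0.839
```

Emit:
send_rows(
  plan="0 0 0 0.13 80; 0 0 0 0.13 80; 0 0 0 0.13 80; 0 0 0 0.13 80; 0 0 0 0.13 80; 0 0 0 0.13 80; 0 0 0 0 80",
)

```text
t: 52.6
eef_pos: [530.3, 68.1, 220.1]
tcp_rot: [3.138, 0.019, 1.534]
ft_force: [-0.3, -0.3, 0.0]
opening: 0.845
```

```bash
python3 - <<'E'
from h import *
s=st(3)
E
```

```text
52.75 pos [530.4  68.1 220.8] rot [3.137 0.019 1.54 ] F [-0.6  0.8  0.2] open 80.1
```

Emit:
send_rows(
  plan="-12 28 0 -0.04 80; -13 32 0 0 80; -13 32 0 0 80; -10 28 0 0 80; 0 0 0 0 80",
)

```text
t: 53.25
eef_pos: [654.1, 19.3, 220.7]
tcp_rot: [3.14, 0.019, 1.598]
ft_force: [-0.7, 0.7, -1.0]
opening: 0.84
```

```bash
python3 - <<'E'
from h import *
s=st(3)
c=eyes.read_camera("wrist"); save(c,"w31",s=1.5)
E
```

```text
53.4 pos [651.1  20.8 221.2] rot [3.141 0.018 1.598] F [-0.5  1.   0.3] open 80.3
```

View pics/w31.png

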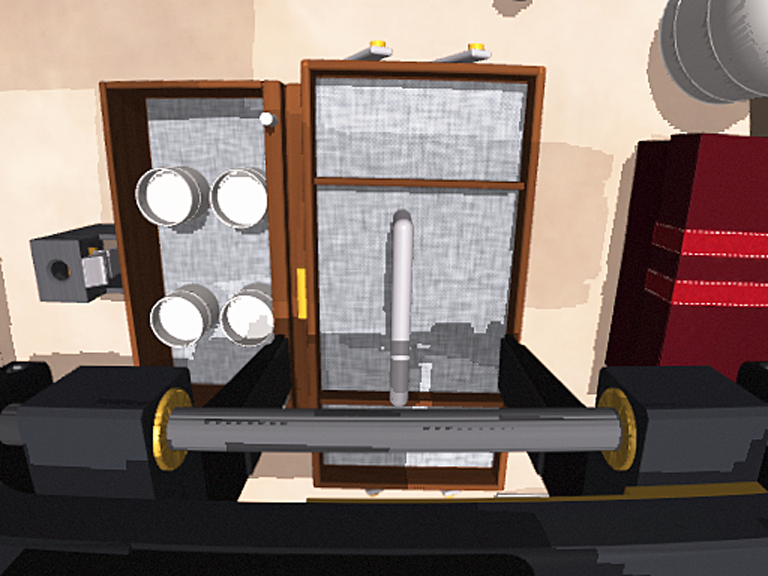

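Emit:
send_rows(
  plan="0 1.5 15 0 50; 0 1.5 22 0 45; 0 0 18 0 40; 0 0 10 0 40",
)

```text
t: 53.85
eef_pos: [652.3, 21.5, 154.9]
tcp_rot: [3.137, 0.018, 1.602]
ft_force: [-0.3, 0.3, 0.0]
opening: 0.565
```

```bash
python3 - <<'E'
from h import *
s=st(4)
c=eyes.read_camera("wrist"); save(c,"w32",s=1.5)
E
```

```text
54.05 pos [653.4  21.2 157.1] rot [3.135 0.019 1.601] F [0.  0.1 0.2] open 41.3
```

View pics/w32.png

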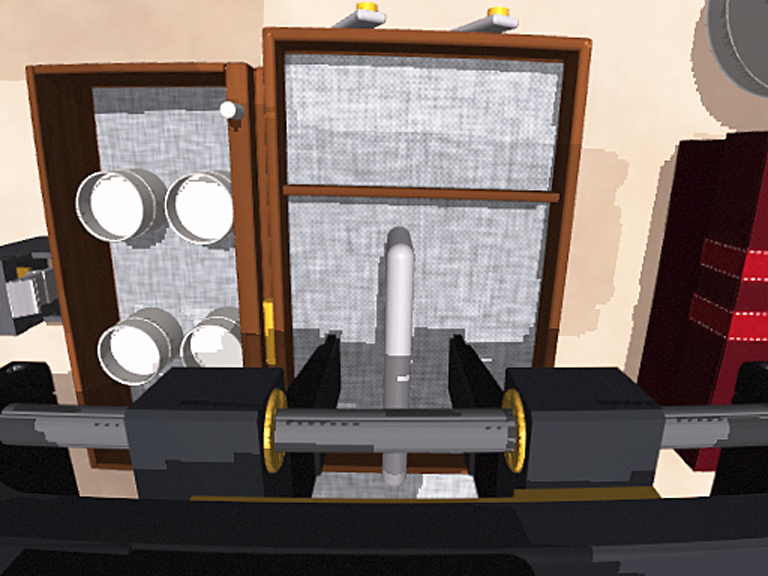

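Emit:
send_rows(
  plan="-1 0 8 0.01 35; 0 0 7 0.01 30; 0 0 0 0 10; 0 0 0 0 5; 0 0 0 0 5; 0 0 0 0 5; 0 0 0 0 5; 0 0 0 0 5",
)

```text
t: 54.9
eef_pos: [654.6, 19.8, 143.3]
tcp_rot: [3.131, 0.019, 1.579]
ft_force: [0.7, -0.7, -1.7]
opening: 0.095
```

```bash
python3 - <<'E'
from h import *
s=st(2)
E
```

```text
55.0 pos [654.6  19.7 143.3] rot [3.131 0.019 1.579] F [ 0.7  0.2 -0.7] open 9.3
```

Emit:
send_rows(
  plan="0 -7 -4 0 5; 0 -10 -3.8 0 5; 0 -10.7 -2.5 0 5; 0 -10.9 -1.4 0 5; 0 -11 -0.3 0 5",
)

```text
t: 55.5
eef_pos: [600.6, 19.5, 155.0]
tcp_rot: [3.132, 0.019, 1.579]
ft_force: [0.5, -0.5, -10.1]
opening: 0.097
```

Emit:
send_rows(
  plan="0 -10.9 1 0 5; 0 -10.8 2.1 0 5; 0 -10.5 3.2 0 5; 0 -10.2 4.2 0 5; 0 -9.7 5.2 0 5; 0 -8 5.5 0 5; 0 0 0 0 5",
)

```text
t: 56.2
eef_pos: [534.3, 19.2, 129.1]
tcp_rot: [3.127, 0.018, 1.578]
ft_force: [5.8, -0.0, -10.1]
opening: 0.099
```

Emit:
send_rows(
  plan="0 -7 6.5 0 5; 0 -7 7.8 0 5; 0 -6 8 0 5; 0 -3 4.5 0 5; 0 0 0 0 5",
)

```text
t: 56.7
eef_pos: [511.4, 19.0, 102.1]
tcp_rot: [3.115, 0.017, 1.578]
ft_force: [6.5, 0.0, -3.9]
opening: 0.096
```

Emit:
send_rows(
  plan="0 -1.5 3 0 5; 0 -2 3.5 0 5; 0 -2 4 0 5; 0 -1 4 0 5; 0 0 2 0 5",
)

```text
t: 57.2
eef_pos: [506.1, 18.8, 89.5]
tcp_rot: [3.104, 0.018, 1.578]
ft_force: [-7.4, 2.2, 40.4]
opening: 0.095
```

```bash
python3 - <<'E'
from h import *
s=st(2)
c=eyes.read_camera("wrist"); save(c,"w33",s=1.5)
c=eyes.read_camera("side"); save(c,"s33",(170,140,200,150),4)
E
```

```text
57.3 pos [506.1  18.8  89.6] rot [3.104 0.018 1.578] F [-5.1  1.7 29.4] open 9.3
```

View pics/s33.png

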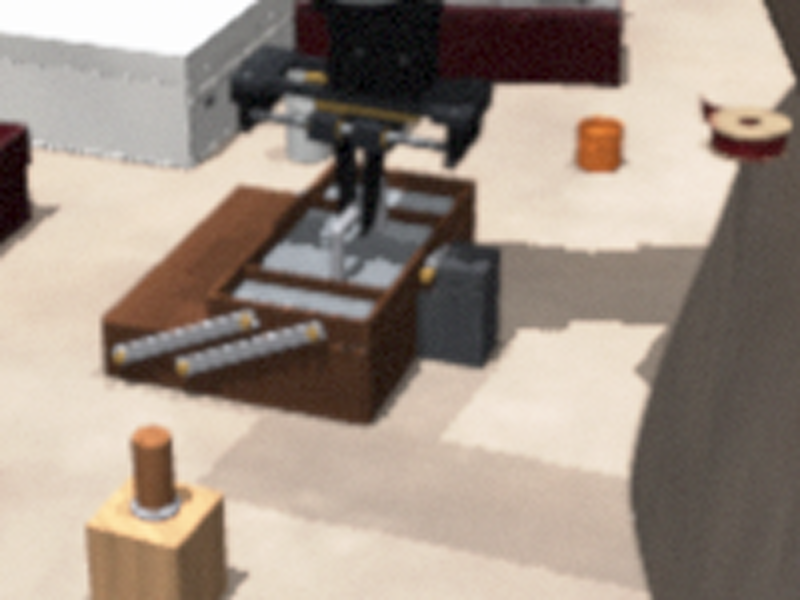

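Emit:
send_rows(
  plan="0 0 0 0 5; 0 0 0 0 30; 0 0 0 0 35; 0 0 0 0 35; 0 0 0 0 35; 0 0 -20 0 35; 0 0 -45 0 40; 0 0 -50 0 50",
)

```text
t: 58.2
eef_pos: [495.8, 20.8, 200.1]
tcp_rot: [3.125, 0.017, 1.578]
ft_force: [0.7, -0.5, -0.4]
opening: 0.455
```

Emit:
send_rows(
  plan="30 0 -40 0 50; 45 0 -10 0 50; 45 0 0 0 50; 45 0 0 0 50; 30 0 0 0 50",
)

```text
t: 58.7
eef_pos: [494.6, 219.7, 255.0]
tcp_rot: [3.116, 0.017, 1.571]
ft_force: [-0.5, -0.8, -0.3]
opening: 0.524
```

```bash
python3 - <<'E'
from h import *
s=st(3)
c=eyes.read_camera("side"); save(c,"s34",(170,140,200,150),4)
c=eyes.read_camera("top"); save(c,"t34",(90,60,330,220),2.4)
E
```

```text
58.85 pos [494.6 218.7 254.4] rot [3.117 0.017 1.573] F [-0.5 -1.1  0.3] open 49.9
```

View pics/s34.png

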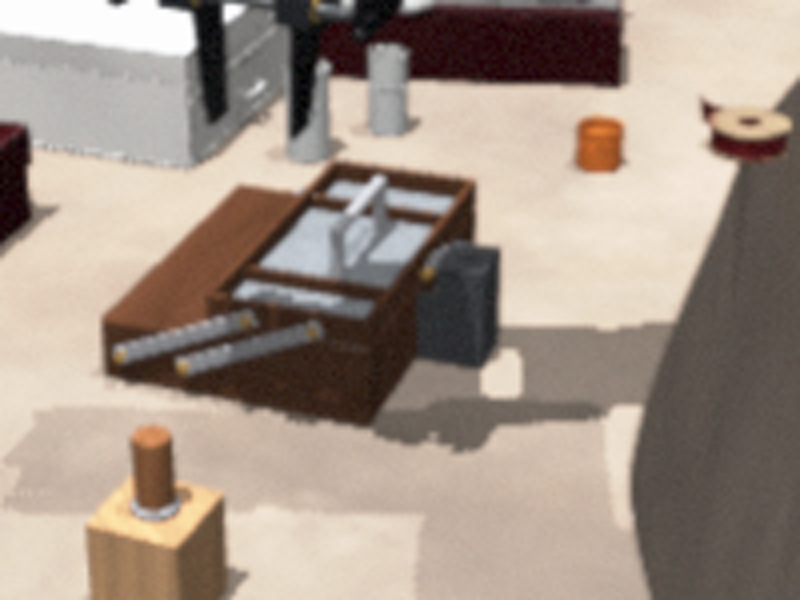

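View pics/t34.png

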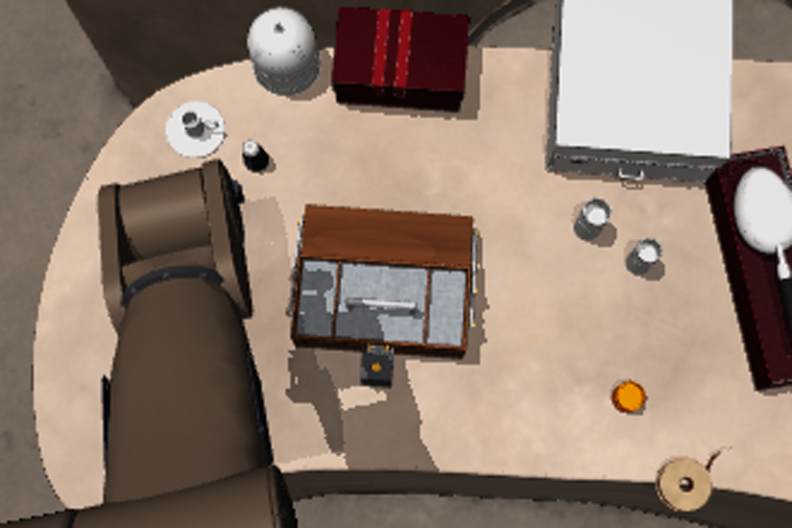

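```bash
python3 - <<'E'
from h import *
st(2)
print(job_done())
E
```

```text
59.05 pos [495.2 216.3 254.8] rot [3.117 0.017 1.569] F [0.1 0.1 0.6] open 49.9
the job is handed in; nothing more can be done
None
```

I handed the job in at about 59 s. By the camera checks every step was done, but no verdict was reported.

**What I did**
- I took the pin from its stand and pushed the catch down through the hole. The tray popped up, and I put the pin back.
- I swung the tray to its rear stop, where it stayed after I let go.
- Four egg cups stood on the counter and I put all four into the compartment. The orange look-alike stayed where it was.
- I lowered the tray while gripping its handle, then pressed it down against its stop. The press reached about 40 N at the wrist.

**What the last checks showed**
- **Cups:** the wrist view just before I lowered the tray showed all four upright. They can't be seen with the tray shut.
- **Tray:** after I released the handle it stayed down, looking the same as at the start in the side and top views. I couldn't read the catch and tray angles directly.
- **Pin:** it stands in its stand in the final side view.
- **Other goods:** the beakers, pepper and ribbon looked unmoved in the last pictures. The salt was hidden under the raised arm in the last top view, but it was in place in the one before.
- **Robot:** it was clear of everything, with the fingertips about 255 mm above the counter.

**What disagreed**
- The cameras differed by about 2–4 mm on where the case stood, so I corrected each fit from close-up wrist views.
- The tool tilted by up to about 0.09 rad from vertical during the moves and could not be corrected directly. I watched the tilt, and the cups still came out upright.

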